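Stand the baked carrier in the cooling rack

TASK

The substrate carrier in the hotplate's pocket has finished baking (it is only lukewarm now): press the lift lever at the side of the hotplate all the way down so that the ejector raises one end of the carrier, then take the carrier out and stand it upright on its short edge in a free slot of the white cooling rack, right down on the slot's floor and centred across the rack. Set it down, do not drop it, let go of it, and leave the other carriers and everything else on the bench where they are.

Things in the scene. Friction and masses are not known exactly. Their poses are not given: they have to be found in the camera images.
- carrier_mid (a point): centre of the carrier to be moved: black anodised plate 120 x 60 x 8 mm with six small square glass substrates flush in one face, 0.12 to 0.22 kg. x along its 120 mm, y along its 60 mm, z through its thickness, out of the face with the glass. At the start it lies flat in the hotplate's pocket, its top 1 mm below the deck, its axes parallel to the hotplate's; 2 mm of play all round, so it cannot be gripped until the ejector has raised it
- hotplate: white hotplate fixed to the bench, housing 190 (x) x 170 (y) mm, aluminium deck 90 mm above the bench. Origin at the centre of its underside, on the bench; x away from the control panel, z up. In the middle of the deck is a pocket 124 (x) x 64 (y) mm with vertical walls, its floor 81 mm above the bench. The lever comes out of its -y side
- pocket_far (a point): foot of the pocket's +x end wall (9 mm high): on the pocket floor, middle of that wall; axes as the hotplate. When the ejector rises, the carrier's end here stays down in the pocket
- ejector_hole (a point): centre of the ejector hole in the pocket floor, under the carrier, 38 mm from the pocket's middle towards the control panel; a round 13 mm pin rises here and raises the carrier's -x end
- lift_lever (a joint): angle of the lift lever, rad: 0 as it starts (ejector down), 0.56 pressed fully down (ejector 28 mm up, carrier about 16 degrees steep); the ejector rises 5 mm per 0.1 rad. It stays where it is left; about 3 N at the pad move it
- lever_pad (a point): top centre of the lever's black thumb pad, 34 x 30 mm and 12 mm thick, about 153 mm out from the hotplate's centre line on its -y side. The lever turns about an axis parallel to the hotplate's x, 60 mm above the bench, 50 mm from the centre line (at the hotplate's x = -38 mm), 110 mm from the pad; at rest it slopes up outward by 0.36 rad. The pad starts about 105 mm above the bench and goes down about 60 mm
- rack: white plastic cooling rack fixed to the bench, 150 (x) x 72 (y) mm, 50 mm high; origin at the centre of its underside, on the bench, z up. Four slots run along its y, between fins with peaked (roof-shaped) tops: 32 mm apart, 13 mm wide, the fins' flanks 28 mm high and their 9.5 mm roofs above. The slot floor is 12 mm above the bench. Two slots hold other carriers, two are free. A carrier let go in a slot may rock for a second
- slot1 (a point): middle of the floor of slot 1, at x = -48 mm in the rack; axes as the rack
- slot2 (a point): middle of the floor of slot 2, at x = -16 mm in the rack; axes as the rack
- slot3 (a point): middle of the floor of slot 3, at x = 16 mm in the rack; axes as the rack
- slot4 (a point): middle of the floor of slot 4, at x = 48 mm in the rack; axes as the rack
- cooled_a_mid (a point): centre of another black anodised plate 120 x 60 x 8 mm with six small square glass substrates flush in one face; already cooled, it stands on its short edge in one of the rack's slots. Same axes as the hot one (x along its 120 mm, here vertical)
- cooled_b_mid (a point): centre of another black anodised plate 120 x 60 x 8 mm with six small square glass substrates flush in one face; already cooled, it stands on its short edge in one of the rack's slots. Same axes as the hot one (x along its 120 mm, here vertical)
- vial_yellow: glass vial with yellow cap, 28 mm across, 62 mm high, loose, near the hotplate; origin under its centre
- vial_green: glass vial with green cap, 36 mm across, 66 mm high, loose, near the hotplate; origin under its centre
- vial_white: small amber vial with white cap, 22 mm across, 50 mm high, loose, beside the rack; origin under its centre
- dish: clear flat round dish, 94 mm across, 16 mm high, loose, before the rack; origin under its centre
- tweezers: flat steel wafer tweezers with black grips, 155 mm long, 6 mm high, loose, before the hotplate; origin near its middle
- solvent: amber bottle with red cap, 60 mm across, 115 mm high, loose, at the back; origin under its centre
Things that resemble listed ones, but are neither listed nor needed, are in the scene too. What is shaped like the part that bears carrier_mid but purple or red is not meant.

How it is judged:
By the outcome, as a careful person would: the job done as asked, in the order asked, and still so for the second after the job is handed in, with the robot touching nothing.
It also fails if it takes over 64 s, if anything falls off the work surface, if the arm or the gripper's body presses on something with over 40 N, if the wrist force passes 120 N, or if a joint passes its speed limit or range.

ROBOT

A 6-joint arm with a two-finger parallel gripper is mounted at the origin on the work surface. World frame = base frame: x ahead of the robot, y to its left, z up, the work surface at z = 0. Lengths are in m, angles in rad, forces in N, time in s.
With the tool pointing down it reaches from about 0.4 to 0.825 m from the base axis. Payload 7 kg.
Tool frame: the origin (TCP) lies midway between the tips of the shut fingers; the grasp point (between the pads) lies 19 mm behind it; x points along the fingers, y is the direction in which the jaws open and shut, and the axes are right-handed (so a half turn about x gives the same grasp; the last joint's range is limited). The gripper opens to 85 mm and grips with 20 to 120 N. Pads are 22 mm wide; open, the fingers measure 114 mm over their backs; the gripper's body (76 mm by 85 mm) begins 54 mm behind the grasp point. The pads swing forward as they close: fully open they stand 13 mm farther back than shut.
Start: joints at [1.41, 0.359, 0.012, 0, -1.224, -0.288], TCP at [0.293, 0.608, 0.231] pointing down, gripper open.
Joint ranges: [-3.07, 3.07], [-1.43, 2.12], [-1.02, 1.25], [-3.03, 1.67], [-3.05, -0], [-3.03, 3.03]. Speed limits (rad/s): [2.39, 2.39, 3.01, 3.14, 3.14, 3.14].

INTERFACE

Orientations are given as a unit quaternion [w, x, y, z].
In Python, from plant import arm, cams gives the robot as it stands.
- The arm moves only by the shell command python3 -m crank 'ROWS' [OPENING] [FORCE]. ROWS is JSON, a list of rows, each a list of 2 entries, a list of its own where there are three numbers: the shift along the tool's x, y, z in mm, then the turn, a rotation vector about the tool's x, y, z in rad. A call has 1 to 20 rows; each row shifts and turns the commanded pose from where the row before left it, along the tool's axes as they then stand; what a row does not reach is not made up. A row lasts 1/12 s, in which the tool goes at most 41.7 mm and 7.16 degrees, less where a joint would pass 70% of its speed; a pose out of reach is approached as far as the arm can. A call is refused whole if a number of a shift passes 41.7 or a number of a turn 0.125, either way. A call with a gripper value outside its range is refused whole. OPENING is the gripper's target within -1 to 1 (fully open at 1, half-way at 0, shut at -1), set as the call begins (- or left out, the last holds). The fingers move at their own pace and stop on an object; FORCE is the grip in N (left out, the last holds). Time passes only in rows, so rows that do not move let the fingers close. It gives the time, the measured TCP pose, the force and the opening at its end, in the units of the state.
- arm.read_state(): the state, without advancing time (a new reading comes with each control period).
- cams.read_camera(name): name is "scene" or "top" or "wrist"; returns a dict with "frame" (400x640x3 uint8, red, green, blue), "depth" (400x640 float32, m along the optical axis (not along the pixel's ray), 0 where there is no reading), "fx", "fy", "cx", "cy" (pixels), "camera_from_world" (4x4, takes a point from world to camera coordinates); the wrist camera has in their place "mount" (4x4, takes a point from camera to tool coordinates, whose origin is the TCP and whose axes are the tool frame's). Camera axes: x right, y up, looking along -z (the intrinsics and any distortion apply to the point x, -y, -z); pixel columns grow to the right and rows downward; lengths in m; the calibration is good to about 2 mm. A picture is of the moment at which its call begins: read the wrist's pose just before it.
- arm.job_done(): hands the job in, once; it reports no verdict.
Trained networks look in a picture, given as the dict that the camera call returned (one of the last four; its "shot" number tells which), for a name from the list of things; names that differ only in an ending like _2 or _b are one class to them, and where a whole thing is asked for, a point or a joint stands for the part that bears it (a point fixed in the world has none). Each returns a list of dicts, best first, with "p" (0 to 1); they miss things now and then, are a little off and sometimes report something else, mostly with a low value. They report only what shows in the picture. A call takes as long as a camera call. They do not tell look-alikes from the thing itself.
- cams.look_for(picture, thing): "rect" ([centre column, centre row, width, height] in pixels, round what is visible of it).
- cams.cut_out(picture, thing): "pixels" (400x640 bool, what is visible of it) and "rect" ([centre column, centre row, width, height] in pixels, round what is visible of it).
The state is a dict: "time": time; "qpos": joint angles; "qvel": joint speeds; "tau": joint torques, N m; "eef_pos": TCP position; "tcp_rot": TCP orientation; "wrist_force": force on the tool from outside, world axes, zero at the start; "wrist_torque": the same for the moment, N m; "grip_width": opening from 0.0 (shut) to 1.0 (fully open).
Only numpy, scipy, OpenCV 4.12 (cv2) and the standard library are available. Lean on these libraries where they do the work, as an engineer would, in place of code of your own. Each camera call takes 0.05 s, during which the arm holds its last target.

## Working session

There is one attempt and no reset: what is moved stays moved. The work goes in short steps, Python scripts to look and compute and a shell command to move; the robot and the scene stay as the last step left them, time stands still between calls to the robot, and variables do not carry over. Pictures are saved under pics/ and viewed, and the job is handed in when it is done.

```bash
ls; mkdir -p pics
cat > h.py <<'E'
import numpy as np, cv2
from plant import arm,cams
from scipy.spatial.transform import Rotation as R
def RT(q): return R.from_quat([q[1],q[2],q[3],q[0]]).as_matrix()
def shot(n):
    s=arm.read_state(); p=cams.read_camera(n)
    if n=='wrist':
        T=np.eye(4);T[:3,:3]=RT(s['tcp_rot']);T[:3,3]=s['eef_pos'];p['wfc']=T@np.array(p['mount'])
    else: p['wfc']=np.linalg.inv(np.array(p['camera_from_world']))
    return p
def cloud(p):
    d=p['depth'];v,u=np.mgrid[0:400,0:640]
    c=np.stack([(u-p['cx'])/p['fx']*d,-(v-p['cy'])/p['fy']*d,-d,np.ones_like(d)],-1)
    w=(c@p['wfc'].T)[...,:3]; w[d==0]=np.nan
    return w
def proj(p,X):
    c=np.linalg.inv(p['wfc'])@np.append(X,1); return p['cx']+p['fx']*c[0]/-c[2],p['cy']-p['fy']*c[1]/-c[2]
def save(n,im): cv2.imwrite('pics/'+n+'.png',im[...,::-1])
E
python3 - <<'E'
from h import *
for n in ['scene','top','wrist']:
    p=shot(n);save(n+'0',p['frame']);np.savez(n+'0.npz',w=cloud(p),f=p['frame'],d=p['depth'],wfc=p['wfc'],K=[p['fx'],p['fy'],p['cx'],p['cy']])
    print(n,[k for k in p],p['fx'],p['wfc'].round(3).tolist())
print(arm.read_state())
E
```

```text
pics
scene ['frame', 'depth', 'fx', 'fy', 'cx', 'cy', 'camera_from_world', 'shot', 'wfc'] 415.9387265652644 [[-0.71, -0.457, 0.536, 1.189], [0.704, -0.464, 0.537, 0.513], [0.003, 0.759, 0.651, 0.95], [0.0, 0.0, 0.0, 1.0]]
top ['frame', 'depth', 'fx', 'fy', 'cx', 'cy', 'camera_from_world', 'shot', 'wfc'] 411.06661844767456 [[0.02, 0.979, -0.205, 0.208], [-1.0, 0.019, -0.008, -0.197], [-0.004, 0.205, 0.979, 1.46], [0.0, 0.0, 0.0, 1.0]]
wrist ['frame', 'depth', 'fx', 'fy', 'cx', 'cy', 'mount', 'shot', 'wfc'] 299.99233730715815 [[-0.433, 0.857, 0.279, 0.364], [-0.901, -0.413, -0.133, 0.574], [0.002, -0.309, 0.951, 0.375], [0.0, 0.0, 0.0, 1.0]]
{'time': 0.15, 'qpos': array([ 1.41008598e+00,  3.59222435e-01,  1.12749951e-02, -2.38272987e-04,
       -1.22410054e+00, -2.88111424e-01]), 'qvel': array([-0.00134149, -0.002975  ,  0.00272493,  0.00186261, -0.00253211,
       -0.00107835]), 'tau': array([-7.99837326e-04, -5.83877313e+01,  2.93653589e+01,  6.94047958e+00,
       -4.19003525e-03,  1.62473827e-05]), 'eef_pos': array([0.2927506 , 0.60781263, 0.23058427]), 'tcp_rot': array([ 0.15693518, -0.68931894,  0.15782852,  0.6894207 ]), 'wrist_force': array([0.45690798, 0.59363223, 0.51521225]), 'wrist_torque': array([-0.05042846, -0.00925292, -0.00900007]), 'grip_width': 0.9999699510610844}
```

View pics/scene0.png

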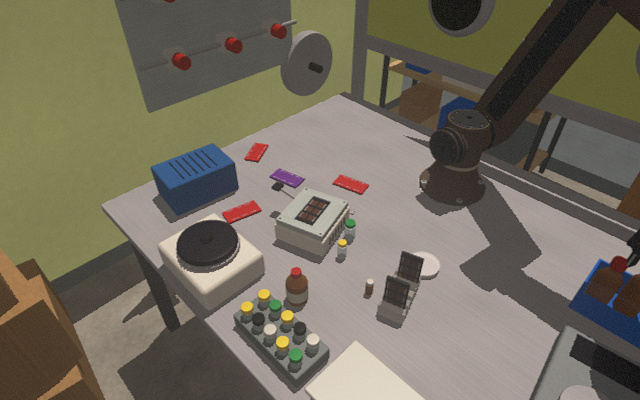

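View pics/top0.png

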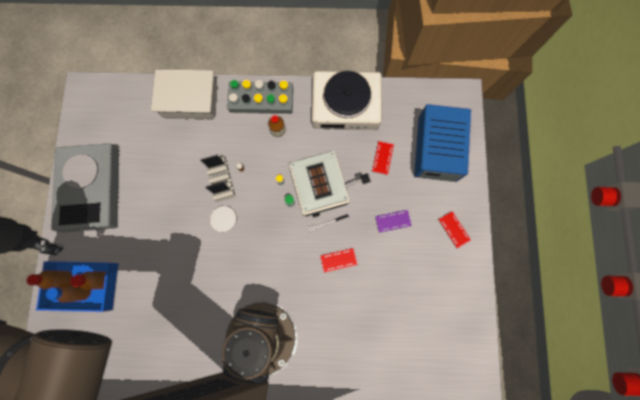

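View pics/wrist0.png

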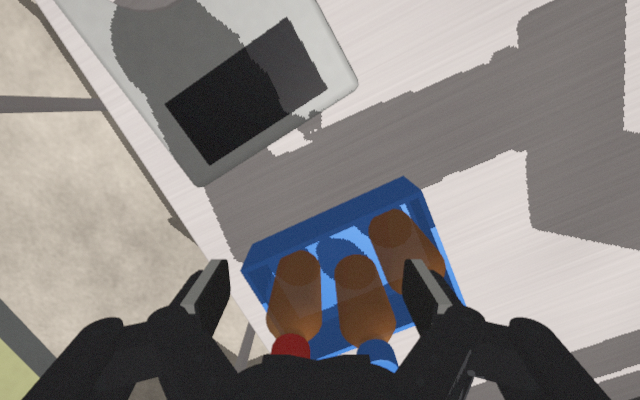

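Top view: the hotplate with the dark carrier is at (320,181), its lever pad at (362,178), and the rack with two black carriers at (217,178). Look-alikes are the purple plate (393,220), the red plates (383,157), (454,229) and (338,260), the round-top hotplate (347,98), and the standing carriers (212,160) and (218,188). I choose the black plate in the pocket at (318,181), and I'll check it in a close crop.

Run:
```python
from h import *
z=np.load('top0.npz');f=z['f']
a=cv2.resize(f[130:240,270:380],None,fx=5,fy=5,interpolation=cv2.INTER_CUBIC)
save('topc',a)
s=np.load('scene0.npz')['f']
save('scenec',cv2.resize(s[165:265,245:375],None,fx=6,fy=6,interpolation=cv2.INTER_CUBIC))
save('scener',cv2.resize(s[235:335,345:455],None,fx=6,fy=6,interpolation=cv2.INTER_CUBIC))
w=z['w']
for (u,v) in [(300,165),(335,160),(345,200),(318,181),(362,178),(212,160),(218,188),(217,178),(200,220),(260,240)]:
    print(u,v,w[v,u].round(3))
for nm in ['scene','top']:
    Z=np.load(nm+'0.npz');W=Z['w']
    m=(abs(W[...,2]-0.090)<0.008)&(W[...,0]>0.3)&(W[...,0]<0.9)&(W[...,1]>-.6)&(W[...,1]<-.1)
    n,l,st,c=cv2.connectedComponentsWithStats(m.astype(np.uint8))
    i=1+st[1:,4].argmax(); P=W[l==i]; print(nm,st[i],len(P),np.median(P[:,2]))
    r=cv2.minAreaRect(P[:,:2].astype(np.float32)*1000);print(r)
```

```text
300 165 [ 0.582 -0.119  0.094]
335 160 [ 0.603 -0.24   0.091]
345 200 [ 0.465 -0.276  0.08 ]
318 181 [ 0.529 -0.182  0.087]
362 178 [ 0.538 -0.332  0.105]
212 160 [0.59  0.18  0.112]
218 188 [0.496 0.158 0.093]
217 178 [0.541 0.175 0.051]
200 220 [0.398 0.238 0.   ]
260 240 [0.33  0.019 0.003]
scene [ 276  187   72   49 2011] 2011 0.08863215029961369
((531.83837890625, -185.63035583496094), (183.52236938476562, 161.58917236328125), 17.84282112121582)
top [ 294  151   54   61 2273] 2273 0.09068468458319634
((529.8546142578125, -184.4169921875), (179.76138305664062, 159.82557678222656), 17.028955459594727)
```

View pics/topc.png

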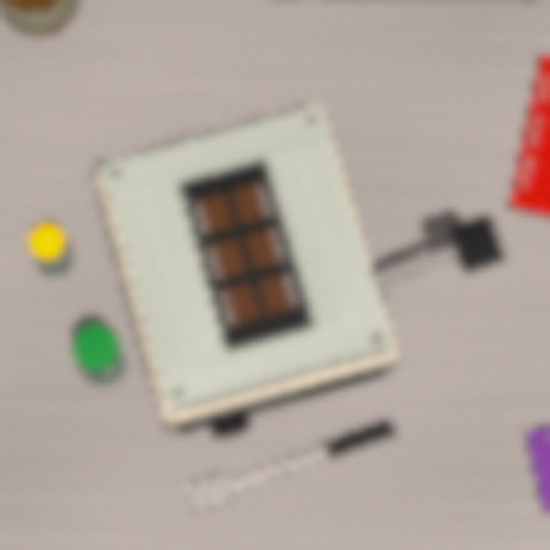

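View pics/scenec.png

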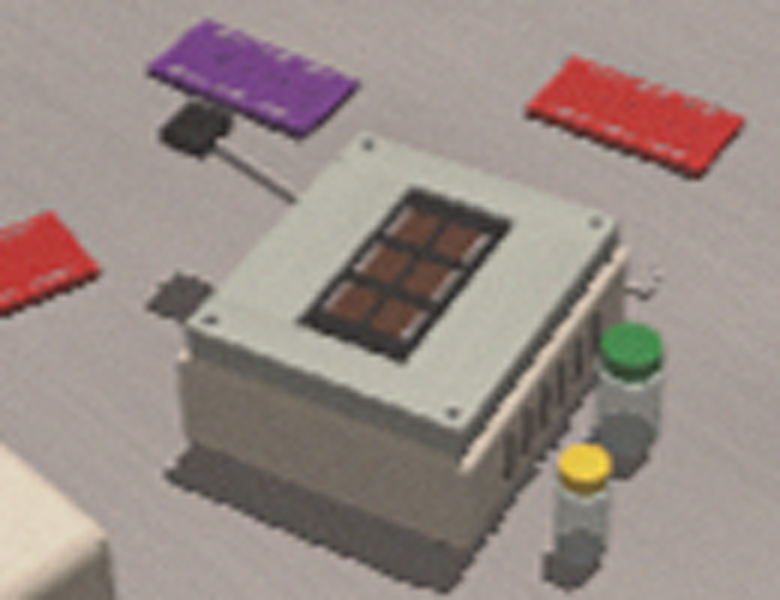

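View pics/scener.png

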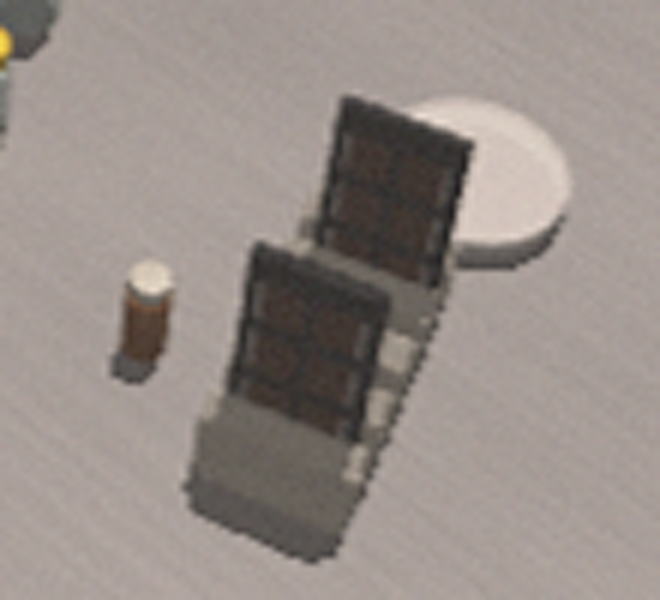

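Close crop: it shows a black plate with six glass squares in the pocket of the grey-white deck, the lever pad at (478,242) on the right, and the control panel on the robot side. In the rack view two carriers stand, with two free slots. Next I bring the wrist camera over the hotplate.

```bash
cat >> h.py <<'E'
from scipy.linalg import expm,logm
import json
def T_(pos,Rm):
    T=np.eye(4);T[:3,:3]=Rm;T[:3,3]=pos;return T
def cur():
    s=arm.read_state();return T_(s['eef_pos'],RT(s['tcp_rot']))
def plan(pos,Rm,T0=None,N=None):
    T0=cur() if T0 is None else T0
    D=np.linalg.inv(T0)@T_(pos,Rm)
    ang=np.linalg.norm(R.from_matrix(D[:3,:3]).as_rotvec());d=np.linalg.norm(D[:3,3])
    n=N or int(max(np.ceil(d/.035),np.ceil(ang/.11),1))
    L=np.real(logm(D))/n;E=expm(L)
    print(n,'rows of',(E[:3,3]*1000).round(1).tolist(),R.from_matrix(E[:3,:3]).as_rotvec().round(4).tolist(),' total d %.3f ang %.3f'%(d,ang))
    for k in np.linspace(0,1,5)[1:]:
        print('   via',(T0@expm(L*n*k))[:3,3].round(3))
def Rxy(x,y):
    x=np.array(x,float);x/=np.linalg.norm(x);y=np.array(y,float);y-=x*(x@y);y/=np.linalg.norm(y)
    return np.stack([x,y,np.cross(x,y)],1)
def log():
    s=arm.read_state();open('log.txt','a').write(json.dumps({k:np.array(v).tolist() for k,v in s.items()})+'\n');return s
E
python3 - <<'E'
from h import *
log();T=cur();print(T.round(3))
p=shot('wrist');print(np.array(p['mount']).round(3).tolist(),p['cx'],p['cy'])
plan([.293,.608,.33],T[:3,:3])
a=np.deg2rad(17)
# tool down; z axis direction chosen
for yd in ([-np.sin(a),np.cos(a),0],[np.sin(a),-np.cos(a),0]):
    Rm=Rxy([0,0,-1],yd);print(Rm.round(2).tolist())
    plan([.47,-.20,.30],Rm)
E
```

```text
[[-0.    -0.434 -0.901  0.293]
 [-0.001 -0.901  0.434  0.608]
 [-1.     0.001 -0.     0.231]
 [ 0.     0.     0.     1.   ]]
[[-0.0, 0.309, -0.951, -0.144], [1.0, -0.0, -0.0, -0.001], [-0.0, -0.951, -0.309, -0.079], [0.0, 0.0, 0.0, 1.0]] 315.74127101942497 202.84937116574133
3 rows of [-33.1, -0.0, -0.1] [0.0, 0.0, 0.0001]  total d 0.099 ang 0.000
   via [0.293 0.608 0.256]
   via [0.293 0.608 0.28 ]
   via [0.293 0.608 0.305]
   via [0.293 0.608 0.33 ]
[[0.0, -0.29, 0.96], [0.0, 0.96, 0.29], [-1.0, 0.0, 0.0]]
24 rows of [-2.9, -10.6, -43.0] [0.0998, -0.0001, -0.0]  total d 0.830 ang 2.396
   via [0.528 0.492 0.248]
   via [0.657 0.264 0.265]
   via [0.635 0.003 0.283]
   via [ 0.47 -0.2   0.3 ]
[[0.0, 0.29, -0.96], [0.0, -0.96, -0.29], [-1.0, 0.0, -0.0]]
24 rows of [-2.9, 33.6, -10.7] [-0.0311, 0.0, -0.0]  total d 0.830 ang 0.746
   via [0.279 0.397 0.248]
   via [0.305 0.187 0.265]
   via [ 0.37  -0.014  0.283]
   via [ 0.47 -0.2   0.3 ]
```

Run:
```python
from h import *
T=cur()
a=np.deg2rad(17)
Rb=Rxy([0,0,-1],[np.sin(a),-np.cos(a),0])
Rm=Rxy([0,0,-1],[0.1,-1,0])
plan([.57,.30,.35],Rm)
plan([.60,-.15,.35],Rb,T_([.57,.30,.35],Rm))
```

```text
13 rows of [-9.2, 19.3, -25.8] [-0.0422, 0.0, -0.0001]  total d 0.431 ang 0.549
   via [0.346 0.517 0.261]
   via [0.41  0.435 0.29 ]
   via [0.485 0.362 0.32 ]
   via [0.57 0.3  0.35]
13 rows of [0.0, 34.5, 4.3] [-0.0152, 0.0, 0.0]  total d 0.451 ang 0.197
   via [0.569 0.187 0.35 ]
   via [0.574 0.074 0.35 ]
   via [ 0.584 -0.038  0.35 ]
   via [ 0.6  -0.15  0.35]
```

```bash
python3 -m crank '[[[-9,19.3,-25.8],[-0.042,0,0]],[[-9,19.3,-25.8],[-0.042,0,0]],[[-9,19.3,-25.8],[-0.042,0,0]],[[-9,19.3,-25.8],[-0.042,0,0]],[[-9,19.3,-25.8],[-0.042,0,0]],[[-9,19.3,-25.8],[-0.042,0,0]],[[-9,19.3,-25.8],[-0.042,0,0]],[[-9,19.3,-25.8],[-0.042,0,0]],[[-9,19.3,-25.8],[-0.042,0,0]],[[-9,19.3,-25.8],[-0.042,0,0]],[[-9,19.3,-25.8],[-0.042,0,0]],[[-9,19.3,-25.8],[-0.042,0,0]],[[-9,19.3,-25.8],[-0.042,0,0]],[[0,30,0],[0,0,0]],[[0,30,0],[0,0,0]],[[0,30,0],[0,0,0]],[[0,0,0],[0,0,0]],[[0,0,0],[0,0,0]]]' -1
python3 - <<'E'
from h import *
s=log();print(s['qpos'].round(3),cur().round(3).tolist())
p=shot('wrist');save('w1',p['frame']);np.savez('w1.npz',w=cloud(p),f=p['frame'],wfc=p['wfc'],K=[p['fx'],p['fy'],p['cx'],p['cy']])
E
```

```text
time: 1.7
eef_pos: [0.5782, 0.2092, 0.3486]
tcp_rot: [0.033, 0.706, 0.034, -0.706]
wrist_force: [0.2, 0.5, -0.3]
grip_width: 0.006
[ 0.664  0.21   0.068 -0.    -1.429  1.001] [[0.0, 0.095, -0.996, 0.578], [0.0, -0.996, -0.095, 0.209], [-1.0, -0.0, -0.0, 0.349], [0.0, 0.0, 0.0, 1.0]]
```

View pics/w1.png

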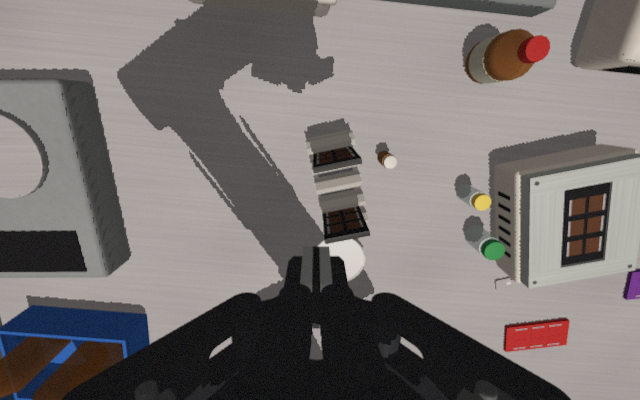

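The wrist view shows the rack at (337,185) with carriers at (335,158) and (345,222), the dish at (345,260) just before it, the white-capped vial at (387,160), and the hotplate at (575,215).

Run:
```python
from h import *
z=np.load('w1.npz');f=z['f']
save('w1r',cv2.resize(f[110:280,285:405],None,fx=5,fy=3.5,interpolation=cv2.INTER_CUBIC) if 0 else cv2.resize(f[112:262,285:405],None,fx=4,fy=4,interpolation=cv2.INTER_CUBIC))
w=z['w']
for v in range(112,262,4): print(v,[ (w[v,u]*1000).round(0).astype(int).tolist() for u in (325,337,345,355)])
# rect of rack fit
m=(w[...,2]>.02)&(w[...,2]<.06)&(abs(w[...,0]-.54)<.12)&(abs(w[...,1]-.165)<.06)
P=w[m];print(len(P),cv2.minAreaRect(P[:,:2].astype(np.float32)*1000),np.percentile(P[:,2],[5,50,95]))
```

```text
112 [[649, 202, 2], [651, 183, 2], [652, 171, 1], [653, 155, 3]]
116 [[643, 202, 2], [645, 183, 1], [646, 170, 2], [647, 155, 2]]
120 [[637, 201, 3], [639, 182, 1], [640, 169, 1], [641, 154, 2]]
124 [[631, 200, 1], [632, 181, 0], [634, 169, 2], [635, 153, 1]]
128 [[625, 200, 2], [626, 181, 1], [627, 168, 0], [629, 152, 2]]
132 [[618, 199, 2], [621, 181, 12], [624, 170, 31], [623, 151, 3]]
136 [[615, 199, 27], [618, 182, 44], [619, 171, 45], [617, 150, 3]]
140 [[610, 199, 46], [612, 182, 48], [614, 171, 50], [610, 149, 1]]
144 [[605, 199, 52], [607, 182, 49], [607, 169, 45], [604, 148, 0]]
148 [[599, 198, 46], [599, 179, 30], [602, 169, 46], [598, 148, 1]]
152 [[593, 198, 44], [598, 182, 67], [601, 172, 81], [604, 160, 95]]
156 [[593, 199, 81], [597, 184, 99], [600, 175, 111], [603, 164, 124]]
160 [[592, 199, 110], [596, 185, 126], [598, 177, 133], [600, 165, 135]]
164 [[591, 200, 131], [593, 186, 133], [594, 176, 133], [595, 164, 133]]
168 [[586, 199, 133], [571, 177, 45], [566, 161, 14], [567, 145, 12]]
172 [[556, 193, 13], [558, 173, 14], [560, 161, 15], [564, 147, 30]]
176 [[549, 
[... 970 characters left out ...]
, 189, 115], [499, 174, 123], [502, 164, 126], [506, 152, 133]]
236 [[494, 190, 127], [497, 174, 131], [499, 164, 133], [500, 151, 132]]
240 [[491, 189, 133], [493, 174, 134], [441, 146, 18], [442, 128, 16]]
244 [[430, 180, 17], [431, 159, 16], [434, 145, 18], [435, 127, 17]]
248 [[590, 207, 356], [424, 158, 16], [426, 144, 19], [428, 127, 18]]
252 [[590, 207, 361], [417, 157, 17], [418, 143, 18], [419, 125, 16]]
256 [[590, 207, 366], [586, 200, 358], [410, 142, 17], [412, 124, 17]]
260 [[589, 207, 368], [586, 200, 361], [402, 141, 17], [403, 123, 17]]
2685 ((552.810302734375, 152.06239318847656), (145.9837646484375, 115.85787963867188), 16.985708236694336) [0.02626788 0.04490225 0.05179381]
```

View pics/w1r.png

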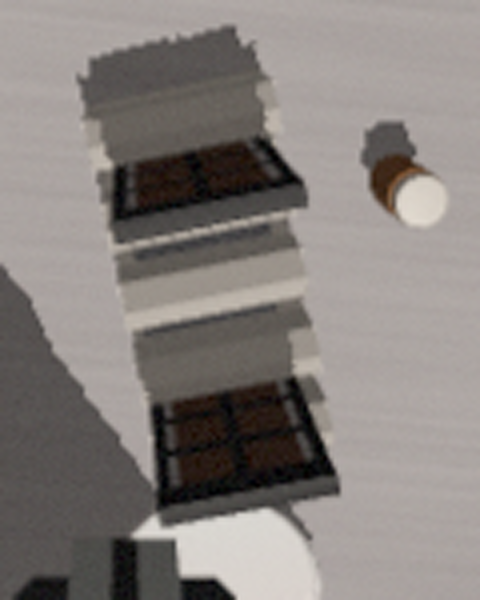

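Both end slots are occupied, at x≈595 and 499 mm. The two middle slots, at x≈563 and 531 mm, are free. Next is the hotplate view.

```bash
python3 -m crank '[[[0,36,4],[-0.017,0,0]],[[0,36,4],[-0.017,0,0]],[[0,36,4],[-0.017,0,0]],[[0,36,4],[-0.017,0,0]],[[0,36,4],[-0.017,0,0]],[[0,36,4],[-0.017,0,0]],[[0,36,4],[-0.017,0,0]],[[0,36,4],[-0.017,0,0]],[[0,36,4],[-0.017,0,0]],[[0,36,4],[-0.017,0,0]],[[0,36,4],[-0.017,0,0]],[[0,0,0],[0,0,0]],[[0,0,0],[0,0,0]]]'
python3 - <<'E'
from h import *
s=log();print(s['qpos'].round(3),cur().round(3).tolist())
p=shot('wrist');save('w2',p['frame']);np.savez('w2.npz',w=cloud(p),f=p['frame'],wfc=p['wfc'],K=[p['fx'],p['fy'],p['cx'],p['cy']])
for n in ('lever_pad','hotplate','tweezers'):
  for r in cams.look_for(p,n)[:2]: print(n,r)
E
```

```text
time: 2.83
eef_pos: [0.6069, -0.187, 0.3472]
tcp_rot: [-0.099, -0.7, -0.1, 0.701]
wrist_force: [-0.5, 0.3, -0.4]
grip_width: 0.003
[ 0.008  0.246  0.112 -0.    -1.439  1.845] [[-0.002, 0.278, -0.96, 0.607], [0.0, -0.96, -0.278, -0.187], [-1.0, -0.001, 0.002, 0.347], [0.0, 0.0, 0.0, 1.0]]
lever_pad {'rect': [387.2, 244.1, 66.4, 23.1], 'p': 0.86}
tweezers {'rect': [268.2, 274.9, 11.9, 1.9], 'p': 0.47}
```

View pics/w2.png

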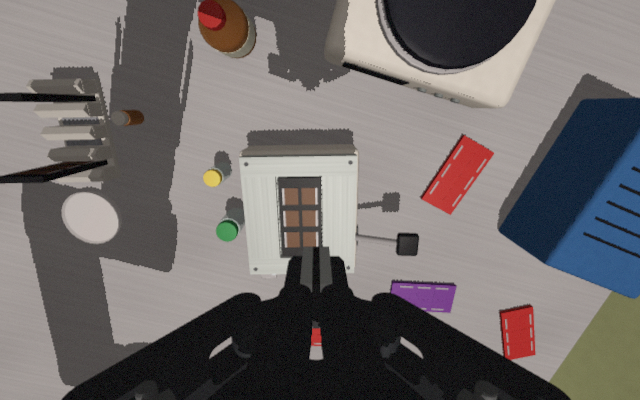

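The view shows the carrier in the pocket at (300,215), the lever pad at (407,244), and the deck corners at (243,158), (357,158), (355,273) and (248,274). Now I measure.

Run:
```python
from h import *
z=np.load('w2.npz');f=z['f'];w=z['w'];K=z['K'];wfc=z['wfc']
def onplane(u,v,h):
    d=wfc[:3,:3]@np.array([(u-K[2])/K[0],-(v-K[3])/K[1],-1]);o=wfc[:3,3];return o+d*(h-o[2])/d[2]
save('w2c',cv2.resize(f[130:300,225:430],None,fx=3.8,fy=3.8,interpolation=cv2.INTER_CUBIC))
m=(abs(w[...,2]-.090)<.006);m[:, :230]=0;m[:,370:]=0;m[:120]=0;m[285:]=0
P=w[m];print(len(P),np.median(P[:,2]),cv2.minAreaRect(P[:,:2].astype(np.float32)*1000))
# carrier dark region
g=f.astype(int).max(-1)
bw=((g<85)|((f[...,0].astype(int)-f[...,2])>25));bw[:, :262]=0;bw[:,340:]=0;bw[:165]=0;bw[250:]=0
n,l,st,c=cv2.connectedComponentsWithStats(bw.astype(np.uint8));i=1+st[1:,4].argmax();print(st[i])
v,u=np.where(l==i);X=np.array([onplane(a,b,.089)[:2] for a,b in zip(u,v)])*1000
print('carrier',cv2.minAreaRect(X.astype(np.float32)))
# pad
bw=(g<70);bw[:, :392]=0;bw[:,425:]=0;bw[:228]=0;bw[262:]=0
v,u=np.where(bw);print('pad px',u.min(),u.max(),v.min(),v.max());Q=w[bw];print(np.nanmedian(Q,0),np.nanpercentile(Q[:,2],[10,90]))
X=np.array([onplane(a,b,.105)[:2] for a,b in zip(u,v)])*1000;print(cv2.minAreaRect(X.astype(np.float32)),X.mean(0))
```

```text
11698 0.09106231361114706 ((532.2175903320312, -195.389892578125), (178.99392700195312, 180.9497833251953), 17.126623153686523)
[ 278  177   51   73 2624]
carrier ((535.5512084960938, -189.079833984375), (110.62710571289062, 68.4854736328125), 17.229503631591797)
pad px 396 418 233 255
[ 0.53982435 -0.3399897   0.10579956] [0.10361918 0.10707149]
((538.8253173828125, -340.01397705078125), (34.36042785644531, 31.11454963684082), 16.19547462463379) [ 539.44244874 -340.45256542]
```

View pics/w2c.png

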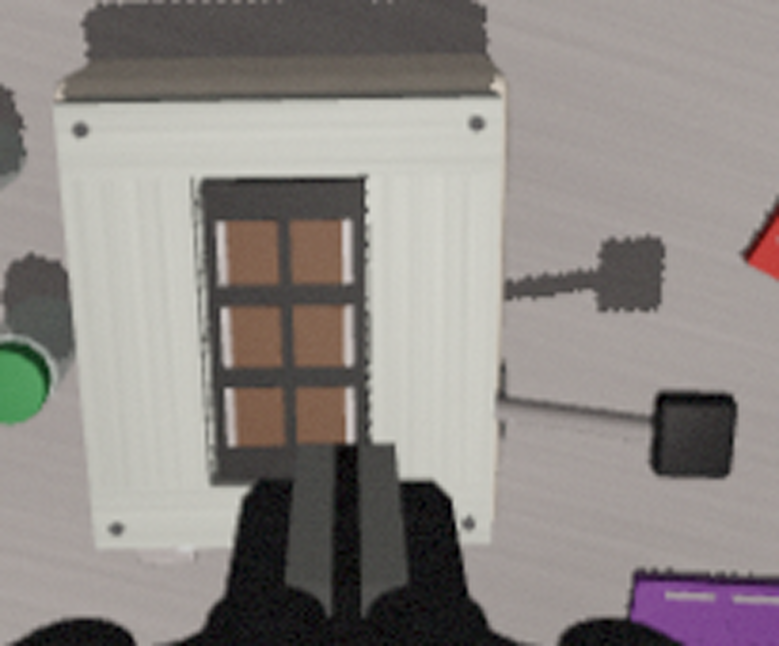

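```bash
python3 -m crank '[[[15,16,13.4],[0,0,0]],[[25,16,13.4],[0,0,0]],[[30,16,13.4],[0,0,0]],[[30,16,13.4],[0,0,0]],[[30,16,13.4],[0,0,0]],[[30,16,13.4],[0,0,0]],[[25,16,13.4],[0,0,0]],[[20,17,13.4],[0,0,0]],[[17,0,0],[0,0,0]],[[0,0,0],[0,0,0]],[[0,0,0],[0,0,0]]]'
python3 - <<'E'
from h import *
s=log();print(s['qpos'].round(3),cur().round(3).tolist())
E
```

```text
time: 3.95
eef_pos: [0.5398, -0.3391, 0.1261]
tcp_rot: [-0.1, -0.699, -0.101, 0.7]
wrist_force: [0.4, 0.1, 0.9]
grip_width: 0.0
[-0.255  0.38  -0.21   0.    -0.982  2.111] [[-0.001, 0.281, -0.96, 0.54], [0.0, -0.96, -0.281, -0.339], [-1.0, -0.001, 0.001, 0.126], [0.0, 0.0, 0.0, 1.0]]
```

```bash
python3 -m crank '[[[10,0,0],[0,0,0]],[[8,0,0],[0,0,0]],[[6,0,0],[0,0,0]],[[6,0,0],[0,0,0]],[[6,0,0],[0,0,0]],[[6,0,0],[0,0,0]],[[6,0,0],[0,0,0]],[[6,0,0],[0,0,0]],[[6,0,0],[0,0,0]],[[6,0,0],[0,0,0]],[[5,0,0],[0,0,0]],[[3,0,0],[0,0,0]],[[0,0,0],[0,0,0]],[[0,0,0],[0,0,0]]]'
python3 - <<'E'
from h import *
s=log();print(s['qpos'].round(3),cur()[:3,3].round(4).tolist(),s['wrist_force'])
E
```

```text
time: 5.12
eef_pos: [0.5386, -0.3393, 0.0513]
tcp_rot: [-0.099, -0.699, -0.101, 0.701]
wrist_force: [0.0, 0.5, -0.3]
grip_width: 0.001
[-2.560e-01  4.590e-01 -2.830e-01 -1.000e-03 -8.310e-01  2.112e+00] [0.5386, -0.3393, 0.0513] [ 0.03222577  0.4598365  -0.33806624]
```

```bash
python3 -m crank '[[[2,0,0],[0,0,0]],[[2,0,0],[0,0,0]],[[0,0,0],[0,0,0]]]'; python3 -m crank '[[[1.5,0,0],[0,0,0]],[[1.5,0,0],[0,0,0]],[[0,0,0],[0,0,0]]]'
python3 - <<'E'
from h import *
s=log()
p=shot('scene');save('s2',cv2.resize(p['frame'][165:265,245:375],None,fx=6,fy=6,interpolation=cv2.INTER_CUBIC))
E
```

```text
time: 5.37
eef_pos: [0.539, -0.3396, 0.0497]
tcp_rot: [-0.1, -0.7, -0.1, 0.7]
wrist_force: [-4.7, 4.8, 14.4]
grip_width: -0.002
time: 5.62
eef_pos: [0.5391, -0.3397, 0.0491]
tcp_rot: [-0.101, -0.7, -0.1, 0.7]
wrist_force: [-9.4, 8.8, 33.1]
grip_width: 0.0
```

View pics/s2.png

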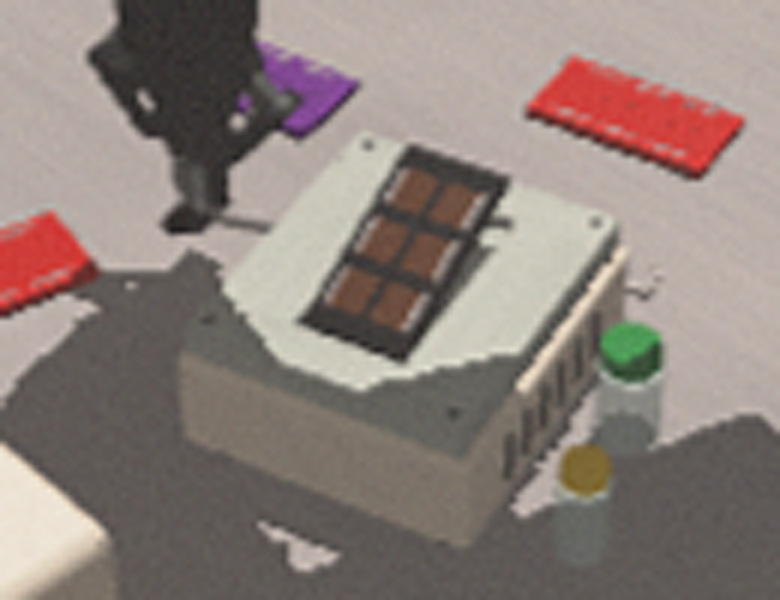

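The lever is at its stop, shown by force building at z≈49 mm, and the carrier's panel-side end is visibly raised. I back off the lever and fit the arm's kinematics to plan the grasp orientation.

```bash
python3 -m crank '[[[-10,0,0],[0,0,0]],[[-30,0,0],[0,0,0]],[[-40,0,0],[0,0,0]],[[-40,0,0],[0,0,0]],[[-40,0,0],[0,0,0]],[[-40,-10,-10],[0,0,0.0]],[[-30,-20,-10],[0,0.1,0]],[[-20,-30,-10],[0,0.1,0]],[[0,-30,0],[0,0.1,0]],[[0,-20,0],[0,0.1,0]],[[0,0,0],[0,0,0]],[[0,0,0],[0,0,0]]]'
python3 - <<'E'
from h import *
s=log();print(s['qpos'].round(3),cur().round(3).tolist())
p=shot('wrist');save('w3',p['frame']);np.savez('w3.npz',w=cloud(p),f=p['frame'],wfc=p['wfc'],K=[p['fx'],p['fy'],p['cx'],p['cy']])
E
cat > kin.py <<'E'
from h import *
from scipy.optimize import least_squares
L=[json.loads(l) for l in open('log.txt')]
Q=np.array([l['qpos'] for l in L]);P=np.array([l['eef_pos'] for l in L]);RR=np.array([RT(l['tcp_rot']) for l in L])
def rx(a):return R.from_euler('x',a).as_matrix()
def ry(a):return R.from_euler('y',a).as_matrix()
def rz(a):return R.from_euler('z',a).as_matrix()
def fk(q,g,full=False):
    a1,d1,L2,a3,L4,L6=g
    R1=rz(q[0]);p=np.array([0,0,d1.item() if hasattr(d1,'item') else d1])+R1@[a1,0,0]
    R2=R1@ry(q[1]);p=p+R2@[0,0,L2]
    R3=R2@ry(-q[2]);p=p+R3@[L4,0,a3]
    R4=R3@rx(S4*q[3]);R5=R4@ry(-q[4]);R6=R5@rx(S6*q[5])
    return p+R5@[L6,0,0],R6
S4,S6=1,1
E
python3 - <<'E'
import kin
from kin import *
def f(g): return np.concatenate([fk(q,g)[0]-p for q,p in zip(Q,P)])
r=least_squares(f,[0.0,.3,.4,0,.4,.25]);print(r.x,abs(r.fun).max(),np.linalg.svd(r.jac)[1])
for s in (1,-1):
    kin.S6=s; print([ (fk(q,r.x)[1].T@M).round(2).tolist() for q,M in list(zip(Q,RR))[::2]])
print(Q.round(3).tolist())
E
```

```text
time: 6.67
eef_pos: [0.5338, -0.2262, 0.2966]
tcp_rot: [0.078, 0.826, 0.118, -0.546]
wrist_force: [0.2, 0.7, -0.1]
grip_width: -0.001
[-1.910e-01  1.000e-03 -2.610e-01 -2.200e-01 -9.600e-01  2.141e+00] [[0.375, 0.28, -0.883, 0.534], [0.109, -0.96, -0.258, -0.226], [-0.92, 0.0, -0.391, 0.297], [0.0, 0.0, 0.0, 1.0]]
[-0.01224016  0.21469589  0.74627564 -0.05996836  0.44827361  0.48585987] 0.1916001659660193 [5.21615904 3.76965938 0.52040005 0.46247704 0.28442807 0.12550876]
[[[1.0, -0.0, -0.0], [0.0, 0.54, 0.84], [0.0, -0.84, 0.54]], [[1.0, 0.0, 0.0], [-0.0, 0.52, -0.85], [-0.0, 0.85, 0.52]], [[1.0, 0.0, 0.0], [-0.0, 0.88, -0.47], [-0.0, 0.47, 0.88]], [[0.94, 0.32, 0.15], [-0.15, 0.75, -0.64], [-0.32, 0.58, 0.75]]]
[[[1.0, -0.0, -0.0], [0.0, 0.0, 1.0], [-0.0, -1.0, 0.0]], [[1.0, 0.0, 0.0], [-0.0, 0.0, 1.0], [0.0, -1.0, 0.0]], [[1.0, 0.0, 0.0], [-0.0, 0.0, 1.0], [0.0, -1.0, 0.0]], [[0.94, 0.32, 0.15], [-0.23, 0.22, 0.95], [0.27, -0.92, 0.27]]]
[[1.41, 0.359, 0.011, -0.0, -1.224, -0.288], [0.664, 0.21, 0.068, -0.0, -1.429, 1.001], [0.008, 0.246, 0.112, -0.0, -1.439, 1.845], [-0.255, 0.38, -0.21, 0.0, -0.982, 2.111], [-0.256, 0.459, -0.283, -0.001, -0.831, 2.112], [-0.256, 0.461, -0.287, 0.001, -0.823, 2.112], [-0.191, 0.001, -0.261, -0.22, -0.96, 2.141]]
```

View pics/w3.png

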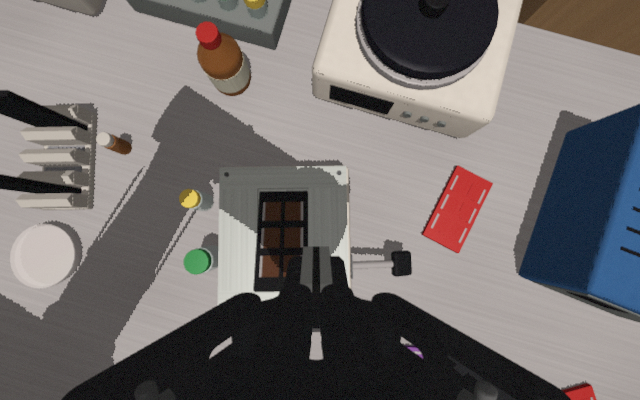

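Run:
```python
import kin
from kin import *
kin.S6=-1
def f(g): return np.concatenate([fk(q,g)[0]-p for q,p in zip(Q,P)])
for s4 in (1,-1):
  for c in (1,-1):
    kin.S4=s4
    for g0 in ([0.0,.3,.4,0,.4,.25],[.1,.4,.4,-.05,.4,.2]):
      r=least_squares(f,g0);print(s4,r.x.round(4),abs(r.fun).max(),np.linalg.svd(r.jac)[1].round(3))
  print((fk(Q[-1],r.x)[1]@rx(np.pi/2)).round(3).tolist(),RR[-1].round(3).tolist())
```

```text
1 [-0.0122  0.2147  0.7463 -0.06    0.4483  0.4859] 0.1916001659660193 [5.216 3.77  0.52  0.462 0.284 0.126]
1 [-0.0122  0.2147  0.7463 -0.06    0.4483  0.4859] 0.19160016596637433 [5.216 3.77  0.52  0.462 0.284 0.126]
1 [-0.0122  0.2147  0.7463 -0.06    0.4483  0.4859] 0.1916001659660193 [5.216 3.77  0.52  0.462 0.284 0.126]
1 [-0.0122  0.2147  0.7463 -0.06    0.4483  0.4859] 0.19160016596637433 [5.216 3.77  0.52  0.462 0.284 0.126]
[[0.307, -0.399, 0.864], [-0.242, 0.845, 0.477], [-0.92, -0.355, 0.163]] [[0.375, 0.28, -0.883], [0.109, -0.96, -0.258], [-0.92, 0.0, -0.391]]
-1 [ 0.1679 -0.0474 -0.2453  0.3101  0.4571 -0.3983] 0.19383411136610304 [5.216 3.77  0.52  0.462 0.284 0.126]
-1 [ 0.1679 -0.0474 -0.2453  0.3101  0.4571 -0.3983] 0.1938341116275113 [5.216 3.77  0.52  0.462 0.284 0.126]
-1 [ 0.1679 -0.0474 -0.2453  0.3101  0.4571 -0.3983] 0.19383411136610304 [5.216 3.77  0.52  0.462 0.284 0.126]
-1 [ 0.1679 -0.0474 -0.2453  0.3101  0.4571 -0.3983] 0.1938341116275113 [5.216 3.77  0.52  0.462 0.284 0.126]
[[0.375, -0.28, 0.883], [0.109, 0.96, 0.258], [-0.92, -0.0, 0.391]] [[0.375, 0.28, -0.883], [0.109, -0.96, -0.258], [-0.92, 0.0, -0.391]]
```

```bash
sed -i 's/S4,S6=1,1/S4,S6=-1,-1/; s/a1,d1,L2,a3,L4,L6=g/a1,d1,L2,a3,L4,L6,b=g/; s/R1@\[a1,0,0\]/R1@[a1,b,0]/; s/return p+R5@\[L6,0,0\],R6/return p+R5@[L6,0,0],R6@rx(-np.pi\/2)/' kin.py
python3 - <<'E'
from kin import *
def f(g): return np.concatenate([fk(q,g)[0]-p for q,p in zip(Q,P)])
for g0 in ([0.0,.3,.4,0,.4,.25,-.19],[.1,.4,.4,-.05,.4,.2,-.19]):
      r=least_squares(f,g0);print(r.x.round(4),abs(r.fun).max(),np.linalg.svd(r.jac)[1].round(3))
print(abs(fk(Q[-1],r.x)[1]-RR[-1]).max(),abs(fk(Q[0],r.x)[1]-RR[0]).max())
# with b split at wrist unobservable mostly
E
```

```text
[ 0.0266  0.1582  0.5326  0.0198  0.4502  0.2953 -0.1891] 0.02519457554110127 [5.216 3.77  2.646 0.52  0.462 0.282 0.121]
[ 0.0266  0.1582  0.5326  0.0198  0.4502  0.2953 -0.1891] 0.025194575857086454 [5.216 3.77  2.646 0.52  0.462 0.282 0.121]
3.3306690738754696e-16 2.8319360745321376e-16
```

```bash
cat >> kin.py <<'E'
def fk2(q,g):
    a1,d1,L2,a3,L4,L6,b,cy,cz=g
    R1=rz(q[0]);p=np.array([0,0,d1])+R1@[a1,b,0]
    R2=R1@ry(q[1]);p=p+R2@[0,0,L2]
    R3=R2@ry(-q[2]);p=p+R3@[L4,0,a3]
    R4=R3@rx(S4*q[3]);R5=R4@ry(-q[4]);R6=R5@rx(S6*q[5])
    return p+R5@[L6,cy,cz],R6@rx(-np.pi/2)
def fit():
    def f(g): return np.concatenate([fk2(q,g)[0]-p for q,p in zip(Q,P)]+[1e-4*np.array([g[-1],g[3]])])
    return least_squares(f,[0.0,.3,.4,0,.4,.25,-.19,0,0])
E
python3 - <<'E'
from kin import *
r=fit();print(r.x.round(4),abs(r.fun).max(),np.linalg.svd(r.jac)[1].round(4))
E
```

```text
[-0.      0.1988  0.6016 -0.      0.4636  0.3733  0.     -0.1918  0.    ] 7.147829966802632e-10 [5.2567e+00 4.5479e+00 3.7389e+00 5.2200e-01 5.1420e-01 2.8640e-01
 2.6910e-01 1.1690e-01 1.6000e-03]
```

```bash
cat >> kin.py <<'E'
G=np.array([0,.1988,.6016,0,.4636,.3733,0,-.1918,0])
LO=np.array([-3.07,-1.43,-1.02,-3.03,-3.05,-3.03]);HI=np.array([3.07,2.12,1.25,1.67,0,3.03])
def ik(pos,Rm,seeds=40,q0=None,rng=np.random.default_rng(0)):
    best=[]
    for i in range(seeds):
        s=q0 if (i==0 and q0 is not None) else LO+(HI-LO)*rng.random(6)
        f=lambda q:np.concatenate([(lambda pr:np.r_[(pr[0]-pos)*3,((pr[1]-Rm)).ravel()])(fk2(q,G))])
        r=least_squares(f,np.clip(s,LO+1e-3,HI-1e-3),bounds=(LO,HI))
        if r.cost<1e-7 and not any(np.abs(r.x-b).max()<.02 for b in best): best.append(r.x)
    return best
E
python3 - <<'E'
from kin import *
r=fit();G[:]=r.x;print(repr(r.x.round(5)))
yaw=np.deg2rad(17);ex=np.array([np.cos(yaw),np.sin(yaw),0]);ey=np.array([-np.sin(yaw),np.cos(yaw),0]);ez=np.array([0,0,1.])
C=np.array([.531,-.184,0]);t=np.deg2rad(16)
cx=np.cos(t)*ex-np.sin(t)*ez; cn=np.sin(t)*ex+np.cos(t)*ez
end=C+ex*-.0523+ez*.118
for dh in (-40,-20,0,20,40):
    a=np.deg2rad(dh);tx=np.cos(a)*cx+np.sin(a)*ey
    gp=end+cx*.012; tcp=gp+tx*.019
    for sg in (1,-1):
        Rm=Rxy(tx,sg*cn)
        print('thick',dh,sg,[b.round(2).tolist() for b in ik(tcp,Rm,12)])
for p in (30,46,60):
    a=np.deg2rad(p);tx=np.cos(a)*ex-np.sin(a)*ez
    for sg in (1,-1):
        print('width',p,sg,[b.round(2).tolist() for b in ik(end+cx*.012+tx*.01,Rxy(tx,sg*ey),12)])
E
```

```text
array([-0.    ,  0.1988,  0.6016, -0.    ,  0.4636,  0.3733,  0.    ,
       -0.1918,  0.    ])
thick -40 1 []
thick -40 -1 []
thick -20 1 [[-1.2, 0.64, -0.86, -1.99, -1.28, 0.03]]
thick -20 -1 []
thick 0 1 [[-1.08, 0.54, -0.58, -1.62, -1.24, -0.46]]
thick 0 -1 [[-1.08, 0.54, -0.58, -1.62, -1.24, 2.68]]
thick 20 1 [[-0.98, 0.61, -0.34, -1.36, -1.4, -0.73]]
thick 20 -1 [[-0.98, 0.61, -0.34, -1.36, -1.4, 2.42]]
thick 40 1 [[-0.88, 0.72, -0.12, -1.19, -1.63, -0.87]]
thick 40 -1 [[-0.88, 0.72, -0.12, -1.19, -1.63, 2.27]]
width 30 1 [[-0.92, 0.31, -0.54, -1.45, -0.96, 0.72]]
width 30 -1 [[-0.92, 0.31, -0.54, -1.45, -0.96, -2.42]]
width 46 1 [[-0.57, 0.16, -0.5, -1.07, -0.65, 0.1]]
width 46 -1 []
width 60 1 [[-0.25, 0.12, -0.55, -0.56, -0.51, -0.59]]
width 60 -1 [[-0.25, 0.12, -0.55, -0.56, -0.51, 2.56]]
```

```bash
sed -i 's/^G=.*/G=np.array([0,.1988,.6016,0,.4636,.3733,0,-.1918,0])/' kin.py
python3 - <<'E'
from h import *
z=np.load('w3.npz');f=z['f'];w=z['w']
save('w3c',cv2.resize(f[155:305,205:420],None,fx=3.7,fy=3.7,interpolation=cv2.INTER_CUBIC))
yaw=np.deg2rad(17.1);ex=np.array([np.cos(yaw),np.sin(yaw),0]);ey=np.array([-np.sin(yaw),np.cos(yaw),0])
C=np.array([.531,-.184,0])
H=np.stack([(w-C)@ex,(w-C)@ey,w[...,2]],-1)*1000
np.save('H.npy',H)
reg=np.zeros((400,640),bool);reg[186:295,252:312]=1
g=f.astype(int)
dark=(g.max(-1)<75)|((g[...,0]-g[...,2])>15)
m=reg&dark&(H[...,0]>-70)&(H[...,0]<66)&(abs(H[...,1])<40)&(H[...,2]<135)
P=H[m];print(len(P),np.percentile(P,[1,50,99],axis=0).round(1))
A=np.c_[P[:,:2],np.ones(len(P))]
k,*_=np.linalg.lstsq(A,P[:,2],rcond=None);res=abs(P[:,2]-A@k)
A2=A[res<4];k,*_=np.linalg.lstsq(A2,P[res<4,2],rcond=None);print('plane',k,'tilt',np.rad2deg(np.arctan(k[:2])),res.mean())
# deck points
m=(H[...,2]>80)&(H[...,2]<100)&(abs(H[...,1])>40)&(abs(H[...,1])<80)&(abs(H[...,0])<90);m[:, :215]=0;m[:,350:]=0
print('deck z',np.nanmedian(H[m][:,2]))
# edges of carrier along y at several rows
for x0 in range(-50,60,10):
    s=P[abs(P[:,0]-x0)<5];
    if len(s): print(x0,np.percentile(s[:,1],[1,99]).round(1),np.median(s[:,2]).round(1),len(s))
# gripper profile from w2 (closed), tool frame
z=np.load('w2.npz');T=z['wfc'];mount=None
E
```

```text
4048 [[-56.6 -30.4  90.5]
 [  3.7   3.1 106.7]
 [ 55.1  28.2 125.2]]
plane [-3.08521969e-01 -1.07038194e-04  1.07851065e+02] tilt [-1.71461437e+01 -6.13283671e-03] 0.6399646449524706
deck z 91.59831850160793
-50 [-4.7 27.4] 123.2 289
-40 [-6.1 27.8] 120.3 265
-30 [-7.7 27.3] 117.1 275
-20 [-23.5  27.8] 113.7 368
-10 [-30.3  27.5] 110.9 406
0 [-30.3  27.8] 107.9 390
10 [-30.4  28.6] 104.8 416
20 [-30.4  28.9] 101.7 393
30 [-30.4  28.7] 98.8 374
40 [-30.5  28.6] 95.7 371
50 [-30.5  28.7] 92.2 376
```

View pics/w3c.png

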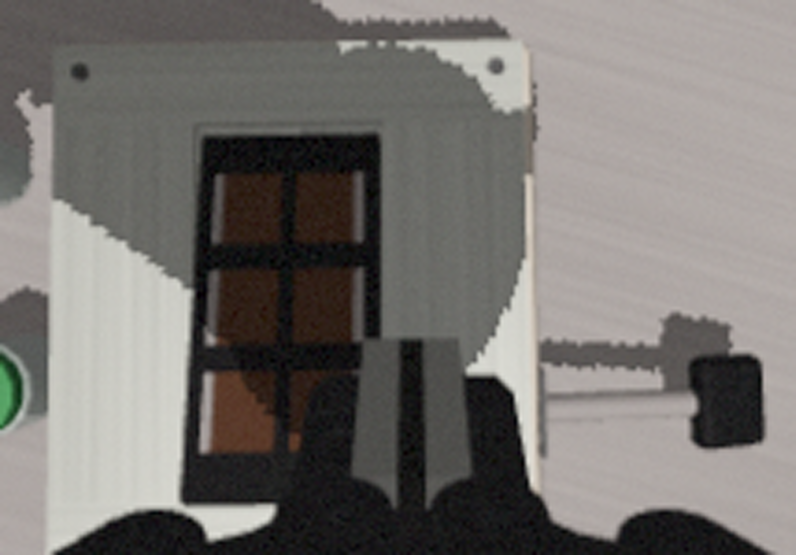

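Run:
```python
from h import *
yaw=np.deg2rad(17.1);ex=np.array([np.cos(yaw),np.sin(yaw),0]);ey=np.array([-np.sin(yaw),np.cos(yaw),0])
C=np.array([.531,-.184,0])
for nm in ('top0','scene0','w1','w2','w3'):
    w=np.load(nm+'.npz')['w'];H=np.stack([(w-C)@ex,(w-C)@ey,w[...,2]],-1)*1000
    d=(H[...,2]>83)&(H[...,2]<98)&(abs(H[...,0])<120)&(abs(H[...,1])<110)
    o=[]
    for y0 in (-60,-45,45,60):
        s=H[d&(abs(H[...,1]-y0)<6)][:,0]; o.append((y0,s.min().round(1) if len(s) else None,s.max().round(1) if len(s) else None))
    o2=[]
    for x0 in (-70,-50,0,50,75):
        s=H[d&(abs(H[...,0]-x0)<6)][:,1]; o2.append((x0,s.min().round(1) if len(s) else None,s.max().round(1) if len(s) else None))
    print(nm,o,o2)
# carrier near end edge in w3
z=np.load('w3.npz');w=z['w'];H=np.stack([(w-C)@ex,(w-C)@ey,w[...,2]],-1)*1000;f=z['f']
for u in (258,264,270):
    print(u,[(v,H[v,u].round(0).tolist(),int(f[v,u].max())) for v in range(280,300,2)])
for u in (270,285,300):
    print(u,[(v,H[v,u].round(0).tolist(),int(f[v,u].max())) for v in range(184,200,2)])
# gripper profile, camera->tool
p=shot('wrist');M=np.array(p['mount']);d=p['depth'];T=np.linalg.inv(cur())
w=cloud(p);t=(w@T[:3,:3].T+T[:3,3])*1000
m=(d>0)&(d<.3);P=t[m];print(len(P))
for x0 in range(-130,10,10):
    s=P[abs(P[:,0]-x0)<5]
    if len(s): print(x0,'y',np.percentile(s[:,1],[.5,99.5]).round(0),'z',np.percentile(s[:,2],[1,99]).round(0),len(s))
```

```text
top0 [(-60, np.float64(-91.2), np.float64(87.5)), (-45, np.float64(-90.9), np.float64(87.2)), (45, np.float64(-90.0), np.float64(86.7)), (60, np.float64(-90.7), np.float64(88.6))] [(-70, np.float64(-78.0), np.float64(79.0)), (-50, np.float64(-109.5), np.float64(79.1)), (0, np.float64(-77.6), np.float64(79.3)), (50, np.float64(-77.1), np.float64(79.5)), (75, np.float64(-77.3), np.float64(79.6))]
scene0 [(-60, np.float64(-90.5), np.float64(90.1)), (-45, np.float64(-90.9), np.float64(88.9)), (45, np.float64(-89.9), np.float64(89.2)), (60, np.float64(-87.5), np.float64(89.2))] [(-70, np.float64(-83.5), np.float64(77.3)), (-50, np.float64(-81.4), np.float64(78.4)), (0, np.float64(-81.9), np.float64(77.1)), (50, np.float64(-82.0), np.float64(77.4)), (75, np.float64(-80.1), np.float64(77.5))]
w1 [(-60, np.float64(-90.9), np.float64(87.9)), (-45, np.float64(-91.4), np.float64(87.7)), (45, np.float64(-90.7), np.float64(87.8)), (60, np.float64(-90.3), np.float64(87.9))] [(-70, np.float64(-79.3), np.float64(80.3)), (-50, np.float64(-79.4), np.float64(79.5)), (0, np.float64(-75.6), np.float64(79
[... 2364 characters left out ...]
3), (198, [47.0, -3.0, 92.0], 14)]
300 [(184, [64.0, -22.0, 91.0], 105), (186, [62.0, -22.0, 90.0], 107), (188, [60.0, -21.0, 83.0], 94), (190, [57.0, -21.0, 83.0], 97), (192, [54.0, -22.0, 92.0], 19), (194, [51.0, -22.0, 91.0], 22), (196, [49.0, -22.0, 92.0], 27), (198, [46.0, -22.0, 95.0], 17)]
38078
-100 y [-20.  17.] z [-21. -19.] 657
-90 y [-62.  59.] z [-20.  -9.] 7992
-80 y [-58.  55.] z [-18.   4.] 10514
-70 y [-50.  47.] z [-18.   8.] 6959
-60 y [-42.  39.] z [-13.   8.] 6380
-50 y [-35.  33.] z [-14.   8.] 3014
-40 y [-20.  19.] z [-14.  10.] 886
-30 y [-15.  12.] z [-12.  -7.] 682
-20 y [-15.  12.] z [-12.  -7.] 600
-10 y [-15.  12.] z [-12.  -7.] 391
0 y [-5.  3.] z [-11. -11.] 3
```

```bash
cat > poses.py <<'E'
from kin import *
yaw=np.deg2rad(17.1);ex=np.array([np.cos(yaw),np.sin(yaw),0]);ey=np.array([-np.sin(yaw),np.cos(yaw),0]);ez=np.array([0,0,1.])
C=np.array([.531,-.184,0]);t=np.deg2rad(17)
cx=np.cos(t)*ex-np.sin(t)*ez; cn=np.sin(t)*ex+np.cos(t)*ez
# old-H frame: end face centre
end=C+ex*(-.0598)+ey*(-.0008)+ez*.1205
Rg=Rxy(cx,-cn)
def grasp(ov,dy): return end+cx*ov+ey*dy
def links(q):
    R1=rz(q[0]);R2=R1@ry(q[1]);e=np.array([0,0,.1988])+R2@[0,0,.6016];R3=R2@ry(-q[2]);wv=e+R3@[.4636,0,0]
    R5=R3@rx(-q[3])@ry(-q[4]);w2=wv+R5@[0,-.1918,0];return e,wv,w2,w2+R5@[.3733,0,0]
E
python3 - <<'E'
from poses import *
s=arm.read_state();qc=s['qpos']
for ov in (.020,-.04):
    for b in ik(grasp(ov,.019),Rg,10,qc): print(ov,b.round(3),[l.round(3).tolist() for l in links(b)])
qa=ik(grasp(-.04,.019),Rg,10,np.array([-1.1,.5,-.6,-1.6,-1.24,2.68]))[0]
for k in np.linspace(0,1,8):
    q=qc+(qa-qc)*k;p,Rm=fk2(q,G);print(k.round(2),p.round(3),Rm[:,0].round(2),Rm[:,1].round(2),links(q)[2].round(3))
E
```

```text
0.02 [-1.107  0.507 -0.619 -1.588 -1.233  2.674] [[0.131, -0.261, 0.725], [0.22, -0.44, 0.306], [0.146, -0.284, 0.224], [0.487, -0.179, 0.115]]
-0.04 [-1.218  0.451 -0.627 -1.474 -1.285  2.627] [[0.091, -0.246, 0.74], [0.166, -0.452, 0.332], [0.091, -0.3, 0.241], [0.432, -0.195, 0.132]]
0.0 [ 0.536 -0.227  0.296] [ 0.37  0.11 -0.92] [ 0.28 -0.96  0.  ] [ 0.396 -0.268  0.64 ]
0.14 [ 0.475 -0.225  0.214] [ 0.31  0.24 -0.92] [ 0.15 -0.97 -0.2 ] [ 0.361 -0.314  0.558]
0.29 [ 0.424 -0.205  0.155] [ 0.3   0.38 -0.88] [ 0.   -0.92 -0.4 ] [ 0.312 -0.346  0.482]
0.43 [ 0.392 -0.177  0.119] [ 0.36  0.49 -0.79] [-0.14 -0.81 -0.57] [ 0.257 -0.361  0.415]
0.57 [ 0.382 -0.151  0.103] [ 0.48  0.56 -0.68] [-0.25 -0.65 -0.72] [ 0.203 -0.36   0.356]
0.71 [ 0.391 -0.141  0.103] [ 0.63  0.55 -0.55] [-0.32 -0.46 -0.83] [ 0.155 -0.346  0.308]
0.86 [ 0.411 -0.154  0.115] [ 0.79  0.46 -0.41] [-0.33 -0.26 -0.91] [ 0.117 -0.325  0.27 ]
1.0 [ 0.432 -0.195  0.132] [ 0.91  0.28 -0.29] [-0.28 -0.09 -0.96] [ 0.091 -0.3    0.241]
```

```bash
cat >> poses.py <<'E'
def seg(T0,pos,Rm,n,q0):
    D=np.linalg.inv(T0)@T_(pos,Rm);Lg=np.real(logm(D))/n;E=expm(Lg)
    print(n,'x',(E[:3,3]*1000).round(1).tolist(),R.from_matrix(E[:3,:3]).as_rotvec().round(4).tolist())
    q=q0;T=T0
    for i in range(n):
        T=T@E;f=lambda x:(lambda pr:np.r_[(pr[0]-T[:3,3])*3,(pr[1]-T[:3,:3]).ravel()])(fk2(x,G))
        r=least_squares(f,np.clip(q,LO+1e-4,HI-1e-4),bounds=(LO,HI));dq=abs(r.x-q).max()*12
        if i%3==2 or i==n-1 or r.cost>1e-6 or dq>2: print('  ',i+1,T[:3,3].round(3),'x',T[:3,0].round(2),r.x.round(2),'c%.0e'%r.cost,'v%.1f'%dq)
        q=r.x
    return T,q
E
python3 - <<'E'
from poses import *
s=arm.read_state();qc=s['qpos'];T=cur()
print(T.round(3).tolist())
pA=grasp(-.04,.019)
print(pA)
seg(T,pA+[0,0,.08],Rg,20,qc)
E
```

```text
[[0.373, 0.28, -0.884, 0.536], [0.109, -0.96, -0.259, -0.227], [-0.921, 0.0, -0.389, 0.296], [0.0, 0.0, 0.0, 1.0]]
[ 0.43193087 -0.19543587  0.13219487]
20 x [0.4, 2.3, 7.4] [0.0726, 0.0337, -0.0345]
   3 [ 0.518 -0.238  0.285] x [ 0.44  0.22 -0.87] [-0.37  0.02 -0.22 -0.45 -1.01  2.2 ] c8e-31 v0.9
   6 [ 0.5   -0.243  0.272] x [ 0.52  0.31 -0.79] [-0.54  0.05 -0.21 -0.66 -1.07  2.25] c1e-17 v0.8
   9 [ 0.482 -0.242  0.258] x [ 0.61  0.37 -0.7 ] [-0.71  0.07 -0.24 -0.86 -1.13  2.28] c2e-18 v0.8
   12 [ 0.465 -0.236  0.243] x [ 0.71  0.4  -0.59] [-0.86  0.1  -0.3  -1.03 -1.18  2.3 ] c1e-17 v0.7
   15 [ 0.45  -0.225  0.229] x [ 0.79  0.38 -0.47] [-0.99  0.14 -0.39 -1.19 -1.23  2.31] c2e-30 v0.6
   18 [ 0.438 -0.208  0.218] x [ 0.87  0.33 -0.36] [-1.11  0.18 -0.51 -1.33 -1.27  2.33] c2e-29 v0.6
   20 [ 0.432 -0.195  0.212] x [ 0.91  0.28 -0.29] [-1.19  0.21 -0.59 -1.42 -1.3   2.34] c5e-27 v0.5
```

```bash
python3 -m crank '[[[0.4,2.3,7.4],[0.0726,0.0337,-0.0345]],[[0.4,2.3,7.4],[0.0726,0.0337,-0.0345]],[[0.4,2.3,7.4],[0.0726,0.0337,-0.0345]],[[0.4,2.3,7.4],[0.0726,0.0337,-0.0345]],[[0.4,2.3,7.4],[0.0726,0.0337,-0.0345]],[[0.4,2.3,7.4],[0.0726,0.0337,-0.0345]],[[0.4,2.3,7.4],[0.0726,0.0337,-0.0345]],[[0.4,2.3,7.4],[0.0726,0.0337,-0.0345]],[[0.4,2.3,7.4],[0.0726,0.0337,-0.0345]],[[0.4,2.3,7.4],[0.0726,0.0337,-0.0345]],[[0.4,2.3,7.4],[0.0726,0.0337,-0.0345]],[[0.4,2.3,7.4],[0.0726,0.0337,-0.0345]],[[0.4,2.3,7.4],[0.0726,0.0337,-0.0345]],[[0.4,2.3,7.4],[0.0726,0.0337,-0.0345]],[[0.4,2.3,7.4],[0.0726,0.0337,-0.0345]],[[0.4,2.3,7.4],[0.0726,0.0337,-0.0345]],[[0.4,2.3,7.4],[0.0726,0.0337,-0.0345]],[[0.4,2.3,7.4],[0.0726,0.0337,-0.0345]],[[0.4,2.3,7.4],[0.0726,0.0337,-0.0345]],[[0.4,2.3,7.4],[0.0726,0.0337,-0.0345]]]' -0.45 80
python3 -m crank '[[[0,0,0],[0,0,0]],[[0,0,0],[0,0,0]]]'
python3 - <<'E'
from poses import *
s=log();T=cur();print(s['qpos'].round(3))
p=shot('wrist');save('w4',p['frame']);w=cloud(p);np.savez('w4.npz',w=w,f=p['frame'])
Ti=np.linalg.inv(T);tt=(w@Ti[:3,:3].T+Ti[:3,3])*1000;d=p['depth']
P=tt[(d>0)&(d<.22)]
for x0 in range(-105,10,5):
    q=P[abs(P[:,0]-x0)<2.5]
    if len(q): print(x0,'y',np.percentile(q[:,1],[.5,99.5]).round(0),'z',np.percentile(q[:,2],[1,99]).round(0),len(q))
p=shot('scene');save('s4',cv2.resize(p['frame'][120:300,230:470],None,fx=3.3,fy=3.3,interpolation=cv2.INTER_CUBIC))
plan(grasp(-.04,.019),Rg)
E
```

```text
time: 8.43
eef_pos: [0.4317, -0.1958, 0.2106]
tcp_rot: [-0.678, 0.705, 0.0, -0.206]
wrist_force: [-0.6, 0.1, -1.1]
grip_width: 0.277
time: 8.6
eef_pos: [0.4313, -0.1955, 0.2101]
tcp_rot: [-0.678, 0.706, -0.0, -0.207]
wrist_force: [0.2, -0.5, 0.4]
grip_width: 0.276
[-1.188  0.219 -0.592 -1.422 -1.3    2.345]
-95 y [-22.  19.] z [-20. -17.] 903
-90 y [-64.  61.] z [-18. -10.] 2465
-85 y [-63.  60.] z [-17.  -5.] 5622
-80 y [-60.  57.] z [-17.   1.] 5382
-75 y [-58.  54.] z [-17.   7.] 4812
-70 y [-55.  52.] z [-17.  12.] 3333
-65 y [-53.  50.] z [-16.  13.] 2411
-60 y [-50.  47.] z [-12.  12.] 2675
-55 y [-48.  45.] z [-13.  12.] 4330
-50 y [-46.  43.] z [-13.   9.] 1459
-45 y [-42.  39.] z [-13.   7.] 1012
-40 y [-30.  27.] z [-12.  11.] 627
-35 y [-20.  21.] z [-11.  12.] 428
-30 y [-27.  23.] z [-11.  10.] 451
-25 y [-27.  24.] z [-11.  10.] 414
-20 y [-27.  23.] z [-11.  11.] 384
-15 y [-27.  23.] z [-11.  11.] 342
-10 y [-26.  23.] z [-11.  10.] 302
-5 y [-21.  21.] z [-11.  11.] 154
0 y [-13.  10.] z [-8. -4.] 14
5 y [215. 215.] z [109. 109.] 1
3 rows of [7.7, 25.2, 0.2] [-0.0, -0.0, -0.0001]  total d 0.079 ang 0.000
   via [ 0.432 -0.196  0.191]
   via [ 0.432 -0.196  0.172]
   via [ 0.432 -0.196  0.152]
   via [ 0.432 -0.195  0.132]
```

View pics/w4.png

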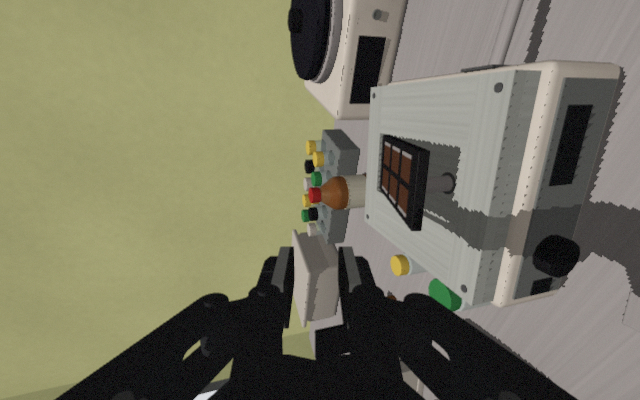

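View pics/s4.png

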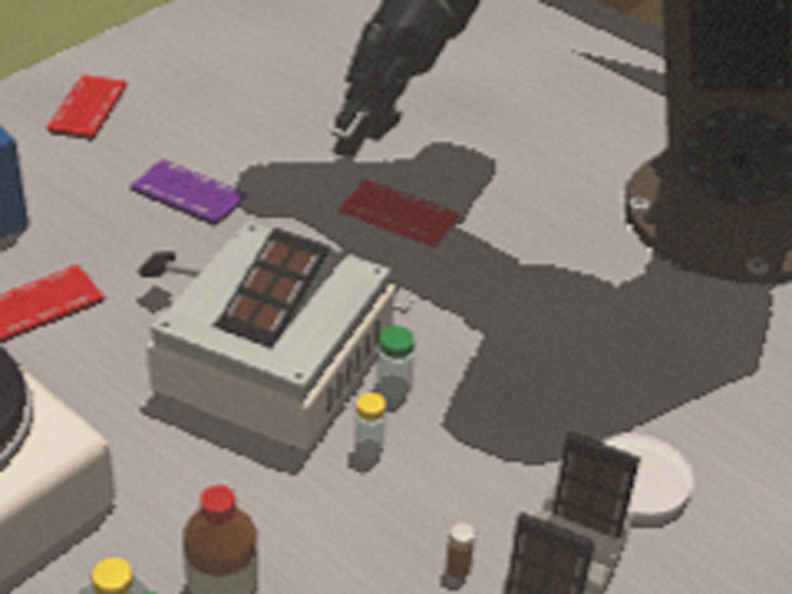

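```bash
python3 -m crank '[[[7.7,25.2,0.2],[0,0,0]],[[7.7,25.2,0.2],[0,0,0]],[[7.7,25.2,0.2],[0,0,0]],[[0,0,0],[0,0,0]],[[0,0,0],[0,0,0]]]' -0.6
cat > meas.py <<'E'
from poses import *
import sys
s=log();T=cur();print(s['qpos'].round(3),s['eef_pos'].round(4),s['grip_width'])
p=shot('wrist');save(sys.argv[1],p['frame']);w=cloud(p);f=p['frame'].astype(int)
Ti=np.linalg.inv(T);tt=(w@Ti[:3,:3].T+Ti[:3,3])*1000;d=p['depth'];np.savez(sys.argv[1]+'.npz',tt=tt,f=p['frame'])
P=tt[(d>0)&(d<.22)]
for x0 in range(-50,5,5):
    q=P[abs(P[:,0]-x0)<2.5]
    if len(q): print(x0,'y',np.percentile(q[:,1],[.5,99.5]).round(1),'z',np.percentile(q[:,2],[1,99]).round(0),len(q))
E
python3 meas.py w5
```

```text
time: 9.12
eef_pos: [0.4318, -0.1944, 0.1312]
tcp_rot: [-0.678, 0.705, 0.001, -0.208]
wrist_force: [-0.5, 0.1, -0.1]
grip_width: 0.199
[-1.218  0.455 -0.629 -1.474 -1.285  2.627] [ 0.4318 -0.1944  0.1312] 0.19881113217937885
-50 y [-43.2  39.8] z [-13.   9.] 1524
-45 y [-39.8  36.4] z [-13.   8.] 1089
-40 y [-28.3 148.4] z [-12.  51.] 589
-35 y [-16.3 148.2] z [-11.  56.] 1156
-30 y [-23.3 146.8] z [-11.  62.] 1813
-25 y [-22.7 145.6] z [-13.  68.] 2411
-20 y [-22.5 144. ] z [-33.  72.] 2934
-15 y [-22.2 142.3] z [-53.  74.] 3720
-10 y [-21.2 140.6] z [-72.  73.] 4078
-5 y [-12.6 138.9] z [-92.  74.] 6214
0 y [126.7 137.2] z [-114.   76.] 3801
```

View pics/w5.png

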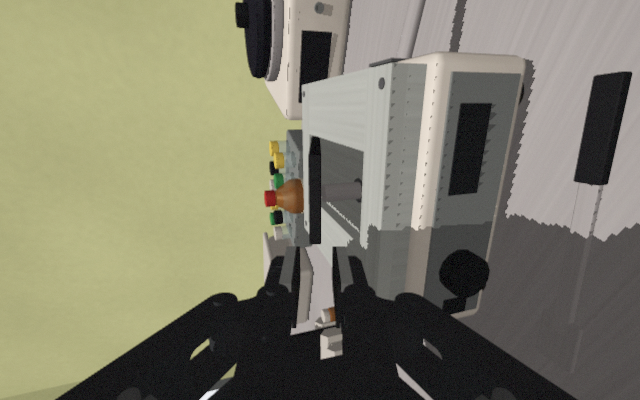

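Run:
```python
from h import *
z=np.load('w5.npz');tt=z['tt'];f=z['f'].astype(int)
for v in range(138,248,12):
    r=[(u,tt[v,u].round(0).astype(int).tolist(),int(f[v,u].max())) for u in range(304,328,2)]
    r=[x for x in r if x[2]<70];print(v,r[:1],r[-1:],len(r))
save('w5c',cv2.resize(z['f'][120:330,230:430],None,fx=3,fy=2.8,interpolation=cv2.INTER_CUBIC))
```

```text
138 [(312, [131, -5, -50], 31)] [(318, [131, 0, -50], 10)] 4
150 [(310, [57, -5, -50], 32)] [(320, [62, 1, -49], 39)] 6
162 [(310, [40, -5, -45], 34)] [(320, [39, 1, -45], 21)] 6
174 [(310, [39, -5, -38], 35)] [(320, [40, 1, -38], 24)] 6
186 [(310, [39, -5, -30], 28)] [(320, [39, 1, -30], 24)] 6
198 [(310, [39, -5, -22], 32)] [(320, [39, 1, -22], 20)] 6
210 [(310, [39, -5, -14], 34)] [(320, [40, 1, -14], 29)] 6
222 [(310, [40, -5, -6], 31)] [(320, [39, 1, -6], 28)] 6
234 [(310, [39, -5, 3], 26)] [(320, [39, 1, 2], 17)] 6
246 [] [] 0
```

View pics/w5c.png

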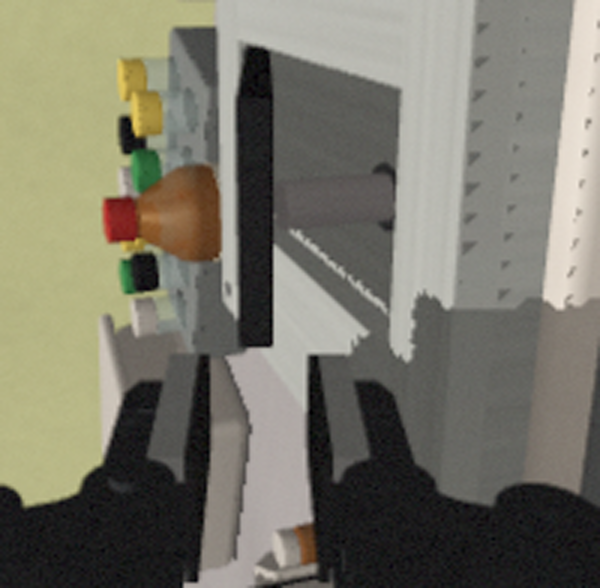

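```bash
python3 -m crank '[[[10,0,0],[0,0,0]],[[10,0,0],[0,0,0]],[[10,0,0],[0,0,0]],[[8,0,0],[0,0,0]],[[6,0,0],[0,0,0]],[[0,0,0],[0,0,0]]]'
python3 -m crank '[[[4,0,0],[0,0,0]],[[4,0,0],[0,0,0]],[[3,0,0],[0,0,0]],[[0,0,0],[0,0,0]],[[0,0,0],[0,0,0]]]'
python3 meas.py w6
```

```text
time: 9.67
eef_pos: [0.4729, -0.1811, 0.1199]
tcp_rot: [-0.676, 0.707, 0.001, -0.207]
wrist_force: [-0.2, -0.7, 0.1]
grip_width: 0.2
time: 10.08
eef_pos: [0.4819, -0.1787, 0.1163]
tcp_rot: [-0.676, 0.707, 0.0, -0.207]
wrist_force: [-0.4, 0.6, -0.7]
grip_width: 0.201
[-1.116  0.502 -0.623 -1.58  -1.237  2.673] [ 0.4819 -0.1787  0.1163] 0.20089449608368593
-50 y [-43.  134.1] z [-13.  37.] 1531
-45 y [-38.4 135.2] z [-13.  43.] 2209
-40 y [-22.2 134. ] z [-85.  49.] 3887
-35 y [-11.1 131.8] z [-100.   47.] 30503
-30 y [-15.2 130.6] z [-102.   54.] 18632
-25 y [-18.7 129.2] z [-103.   56.] 13461
-20 y [-20.8 128. ] z [-103.   59.] 7140
-15 y [-20.3 126.4] z [-100.   59.] 8153
-10 y [-20.8 125.1] z [-115.   28.] 4285
-5 y [-16.5 123.5] z [-118.   13.] 1426
0 y [ -4.4 121.6] z [-119.   13.] 1298
```

View pics/w6.png

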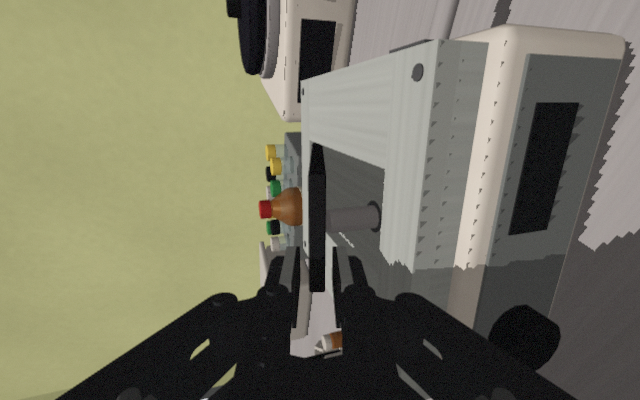

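The carrier's end at (317,250) sits centred between the fingers, clear of the pin at (355,218). I close now.

```bash
python3 -m crank '[[[0,0,0],[0,0,0]],[[0,0,0],[0,0,0]],[[0,0,0],[0,0,0]],[[0,0,0],[0,0,0]],[[0,0,0],[0,0,0]],[[0,0,0],[0,0,0]]]' -1 70
python3 -m crank '[[[0,0,0],[0,0,0]],[[0,0,0],[0,0,0]]]'
python3 meas.py w7 | head -1
```

```text
time: 10.63
eef_pos: [0.4819, -0.1788, 0.1163]
tcp_rot: [-0.676, 0.707, 0.0, -0.207]
wrist_force: [0.6, -0.3, -0.6]
grip_width: 0.069
time: 10.8
eef_pos: [0.4819, -0.1788, 0.1164]
tcp_rot: [-0.676, 0.707, 0.0, -0.207]
wrist_force: [-0.5, -0.4, -2.2]
grip_width: 0.065
[-1.116  0.501 -0.623 -1.58  -1.237  2.673] [ 0.4819 -0.1788  0.1164] 0.06475981639317467
```

View pics/w7.png

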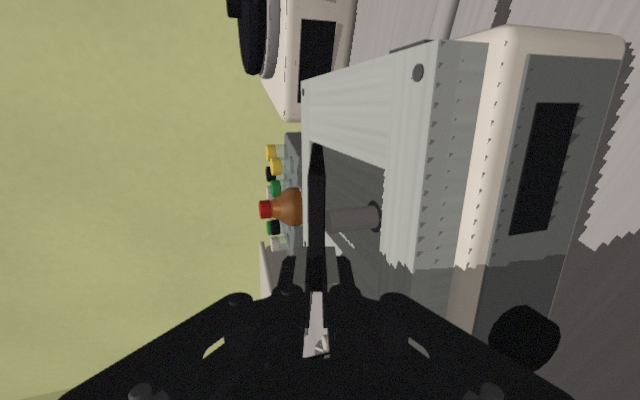

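```bash
python3 -m crank '[[[-2,-4,0],[0,0,0]],[[-2,-4,0],[0,0,0]],[[-3,-6,0],[0,0,0]],[[-3,-8,0],[0,0,0]],[[-3,-8,0],[0,0,0]],[[0,0,0],[0,0,0]],[[0,0,0],[0,0,0]]]'
python3 meas.py w8 | head -1
```

```text
time: 11.43
eef_pos: [0.4785, -0.1799, 0.1498]
tcp_rot: [-0.675, 0.708, 0.001, -0.207]
wrist_force: [0.5, -0.3, -2.0]
grip_width: 0.069
[-1.108  0.397 -0.615 -1.549 -1.234  2.558] [ 0.4785 -0.1799  0.1498] 0.06888855978773017
```

View pics/w8.png

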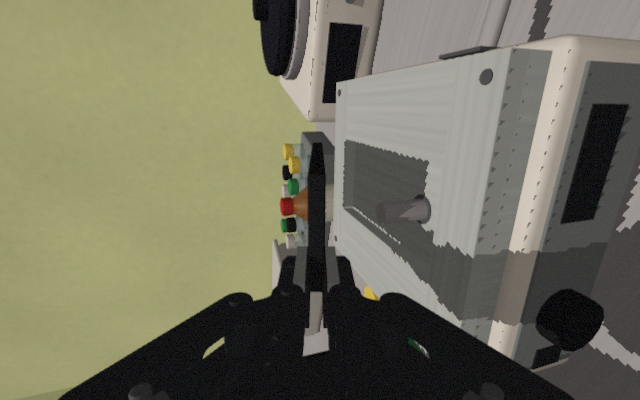

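Run:
```python
from h import *
for nm in ('w1','top0','scene0','w2'):
    z=np.load(nm+'.npz');w=z['w'];
    m0=(abs(w[...,0]-.545)<.1)&(abs(w[...,1]-.165)<.08)
    print(nm)
    P=w[m0&(w[...,2]>.125)&(w[...,2]<.14)]
    for lo,hi in ((.47,.545),(.545,.63)):
        q=P[(P[:,0]>lo)&(P[:,0]<hi)]
        if len(q)>5:
            q=q[q[:,2]>np.percentile(q[:,2],30)]
            r=cv2.minAreaRect(q[:,:2].astype(np.float32)*1000);print('  carrier',len(q),r,np.median(q[:,2]).round(3))
    # fins, bins by ridge: points z .04-.056
    Q=w[m0&(w[...,2]>.036)&(w[...,2]<.056)]
    r=cv2.minAreaRect(Q[:,:2].astype(np.float32)*1000);print('  fins',len(Q),r)
z=np.load('w1.npz');w=z['w'];m0=(abs(w[...,0]-.545)<.1)&(abs(w[...,1]-.165)<.08)
Q=w[m0&(w[...,2]>.036)&(w[...,2]<.056)]*1000
# projection search for yaw: ridge height profile sharpness
best=[]
for a in np.arange(0,20,.5):
    e=np.array([np.cos(np.deg2rad(a)),np.sin(np.deg2rad(a))]);s=Q[:,:2]@e
    b=np.round(s/2).astype(int);v=np.mean([Q[b==k,2].var() for k in np.unique(b) if (b==k).sum()>10]);best.append((v,a))
print(sorted(best)[:5]);a=sorted(best)[0][1]
e=np.array([np.cos(np.deg2rad(a)),np.sin(np.deg2rad(a))]);e2=np.array([-e[1],e[0]]);s=Q[:,:2]@e;t=Q[:,:2]@e2
for k in range(int(s.min())//3,int(s.max())//3+1):
    q=(s//3==k)
    if q.sum()>8: print(k*3+1.5,Q[q,2].mean().round(1),q.sum(),t[q].min().round(1),t[q].max().round(1))
```

```text
w1
  carrier 250 ((498.9648132324219, 162.19091796875), (8.44428825378418, 59.53569412231445), 17.268579483032227) 0.133
  carrier 263 ((591.9032592773438, 185.82904052734375), (7.82706356048584, 58.93516159057617), 17.320375442504883) 0.134
  fins 2379 ((554.4627685546875, 146.62924194335938), (146.04637145996094, 126.83736419677734), 17.283817291259766)
top0
  carrier 36 ((497.4380798339844, 162.59982299804688), (8.275999069213867, 58.88996505737305), 16.70948028564453) 0.134
  carrier 39 ((591.8845825195312, 186.6240692138672), (10.17884635925293, 59.49136734008789), 18.239173889160156) 0.133
  fins 470 ((553.5853881835938, 146.4622344970703), (147.33633422851562, 128.273193359375), 17.50531005859375)
scene0
  carrier 62 ((500.3167419433594, 160.5853271484375), (9.834936141967773, 57.88868713378906), 20.58352279663086) 0.131
  carrier 66 ((593.5933227539062, 185.28839111328125), (11.362141609191895, 56.50785827636719), 18.53254508972168) 0.131
  fins 636 ((556.6212158203125, 145.40689086914062), (147.701904296875, 127.2126693725586), 17.173629760742188)
w2
  carrier 256 ((499.6177
[... 754 characters left out ...]
50 -38.6 31.1
541.5 49.6 103 -39.6 30.7
544.5 46.8 109 -38.8 31.7
547.5 43.8 116 -39.6 31.1
550.5 40.0 75 -40.0 31.7
562.5 41.7 20 -37.8 25.6
565.5 44.1 62 -39.4 31.3
568.5 46.9 65 -39.4 30.6
571.5 49.9 72 -39.8 30.2
574.5 48.6 113 -39.0 31.4
577.5 45.8 114 -40.5 30.8
580.5 42.0 133 -85.2 31.3
583.5 45.1 27 -91.4 29.5
586.5 50.5 27 -94.8 -76.5
589.5 50.4 30 -95.4 -75.6
592.5 49.7 32 -95.5 -75.5
595.5 45.1 84 -94.7 31.1
598.5 46.6 43 -94.7 30.7
601.5 42.7 24 -91.1 29.8
622.5 51.3 10 -34.7 -5.3
625.5 45.5 91 -39.9 23.1
628.5 43.2 82 -40.1 29.8
631.5 45.8 82 -40.3 30.6
634.5 49.1 91 -40.3 29.9
637.5 49.6 109 -40.4 29.2
640.5 46.7 117 -40.6 30.1
643.5 43.8 109 -40.0 29.6
646.5 40.4 50 -40.7 30.6
```

```bash
cat >> poses.py <<'E'
ry_=np.deg2rad(17.3);e1=np.array([np.cos(ry_),np.sin(ry_),0]);e2=np.array([-np.sin(ry_),np.cos(ry_),0])
Rp=Rxy([0,0,-1],e1)
def place(s,t,z): return e1*s+e2*t+ez*z
E
python3 - <<'E'
from poses import *
q0=arm.read_state()['qpos'];T0=cur()
p1=T0[:3,3]+[-.03,0,.15]
T1,q1=seg(T0,p1,T0[:3,:3],6,q0)
ph=place(.5566,-.019,.275)
sol=ik(ph,Rp,10,np.array([.6,.3,0,0,-1.3,2.67]));print('place',ph,[s.round(3).tolist() for s in sol])
q2=sol[0]
n=3;T,q=T1,q1
for k in range(1,n+1):
    qq=q1+(q2-q1)*k/n;p,Rm=fk2(qq,G);print('wp',k,p.round(3),qq.round(2))
    D=np.linalg.inv(T)@T_(p,Rm);a=np.linalg.norm(R.from_matrix(D[:3,:3]).as_rotvec());d=np.linalg.norm(D[:3,3])
    N=int(np.ceil(max(a/.11,d/.036,abs(qq-q).max()*12/1.5)));print('ang',a,'d',d)
    T,q=seg(T,p,Rm,N,q)
E
```

```text
6 x [-11.9, -22.5, 1.4] [-0.0, -0.0, -0.0]
   3 [ 0.463 -0.18   0.224] x [ 0.91  0.28 -0.29] [-1.1   0.18 -0.59 -1.47 -1.24  2.29] c7e-20 v1.1
   6 [ 0.448 -0.18   0.299] x [ 0.91  0.28 -0.29] [-1.1  -0.02 -0.53 -1.39 -1.28  2.03] c5e-21 v1.0
place [0.53706998 0.1473784  0.275     ] [[0.619, 0.138, -0.183, 0.0, -1.25, 2.824]]
wp 1 [ 0.414 -0.043  0.219] [-0.53  0.04 -0.41 -0.93 -1.27  2.3 ]
ang 1.044285698266134 d 0.1617584253327466
10 x [8.4, 2.2, 14.5] [-0.0716, -0.0714, 0.0262]
   3 [ 0.452 -0.132  0.283] x [ 0.8   0.46 -0.38] [-0.93  0.01 -0.47 -1.27 -1.3   2.12] c4e-19 v0.7
   6 [ 0.443 -0.088  0.26 ] x [ 0.65  0.58 -0.49] [-0.76  0.03 -0.43 -1.13 -1.3   2.2 ] c2e-20 v0.7
   9 [ 0.423 -0.053  0.23 ] x [ 0.46  0.65 -0.61] [-0.59  0.03 -0.41 -0.98 -1.28  2.28] c1e-19 v0.7
   10 [ 0.414 -0.043  0.219] x [ 0.4   0.65 -0.65] [-0.53  0.04 -0.41 -0.93 -1.27  2.3 ] c3e-19 v0.7
wp 2 [0.437 0.008 0.207] [ 0.05  0.09 -0.3  -0.46 -1.26  2.56]
ang 1.074262149024784 d 0.05753685953696155
10 x [4.6, -2.6, -2.8] [-0.0892, -0.0586, 0.0125]
   3 [ 0.426 -0.03   0.218] x [ 0.24  0.64 -0.73] [-0.36
[... 178 characters left out ...]
 0.47 -0.88] [-0.01  0.09 -0.29 -0.51 -1.27  2.54] c5e-17 v0.7
   10 [0.437 0.008 0.207] x [-0.06  0.42 -0.9 ] [ 0.05  0.09 -0.3  -0.46 -1.26  2.56] c4e-17 v0.7
wp 3 [0.537 0.147 0.275] [ 0.62  0.14 -0.18  0.   -1.25  2.82]
ang 1.0827921913065228 d 0.1849469419025776
10 x [-4.5, 5.9, -17.9] [-0.098, -0.0435, 0.0148]
   3 [0.483 0.035 0.229] x [-0.09  0.3  -0.95] [ 0.21  0.12 -0.22 -0.33 -1.27  2.65] c7e-27 v0.7
   6 [0.516 0.077 0.251] x [-0.08  0.16 -0.98] [ 0.38  0.14 -0.18 -0.19 -1.27  2.73] c4e-25 v0.7
   9 [0.535 0.129 0.27 ] x [-0.03  0.04 -1.  ] [ 0.56  0.14 -0.17 -0.05 -1.26  2.8 ] c3e-23 v0.7
   10 [0.537 0.147 0.275] x [ 0. -0. -1.] [ 0.62  0.14 -0.18  0.   -1.25  2.82] c1e-22 v0.7
```

Run:
```python
from poses import *
q0=arm.read_state()['qpos'];T0=cur()
T,q=seg(T0,T0[:3,3]+[-.03,0,.15],T0[:3,:3],6,q0)
q1=q;q2=np.array([0.619,.138,-.183,0,-1.25,2.824])
for k,dz in ((1,.08),(2,.09)):
    p,Rm=fk2(q1+(q2-q1)*k/3,G);T,q=seg(T,p+[0,0,dz],Rm,11,q)
seg(T,place(.5566,-.019,.30),Rp,11,q)
```

```text
6 x [-11.9, -22.5, 1.4] [-0.0, -0.0, -0.0]
   3 [ 0.463 -0.18   0.224] x [ 0.91  0.28 -0.29] [-1.1   0.18 -0.59 -1.47 -1.24  2.29] c7e-20 v1.1
   6 [ 0.448 -0.18   0.299] x [ 0.91  0.28 -0.29] [-1.1  -0.02 -0.53 -1.39 -1.28  2.03] c5e-21 v1.0
11 x [4.6, -4.6, 11.7] [-0.0651, -0.0649, 0.0238]
   3 [ 0.451 -0.141  0.307] x [ 0.82  0.44 -0.37] [-0.95 -0.03 -0.44 -1.26 -1.31  2.06] c1e-20 v0.6
   6 [ 0.445 -0.101  0.308] x [ 0.68  0.57 -0.47] [-0.8  -0.04 -0.38 -1.13 -1.35  2.08] c2e-20 v0.6
   9 [ 0.429 -0.065  0.304] x [ 0.52  0.64 -0.57] [-0.63 -0.06 -0.33 -0.99 -1.37  2.11] c6e-20 v0.7
   11 [ 0.414 -0.043  0.299] x [ 0.4   0.65 -0.65] [-0.51 -0.07 -0.32 -0.89 -1.38  2.12] c1e-19 v0.7
11 x [3.5, -2.8, -2.9] [-0.081, -0.0533, 0.0114]
   3 [ 0.425 -0.032  0.301] x [ 0.25  0.65 -0.72] [-0.37 -0.03 -0.24 -0.78 -1.41  2.23] c7e-18 v0.6
   6 [ 0.432 -0.018  0.301] x [ 0.12  0.6  -0.79] [-0.22 -0.   -0.19 -0.66 -1.43  2.32] c8e-18 v0.6
   9 [ 0.436 -0.003  0.299] x [ 0.    0.5  -0.86] [-0.06  0.01 -0.17 -0.53 -1.44  2.41] c1e-17 v0.6
   11 [0.436 0.008 0.297] x [-0.06  0.42 -0.9 ] [ 0.05  0.01 -0.17 -0.44 -1.44  2.47] c2e-17 v0.7
11 x [1.7, 6.2, -15.0] [-0.0892, -0.0396, 0.0134]
   3 [0.477 0.035 0.3  ] x [-0.09  0.31 -0.95] [ 0.2   0.06 -0.12 -0.33 -1.42  2.58] c5e-28 v0.6
   6 [0.509 0.072 0.302] x [-0.08  0.19 -0.98] [ 0.36  0.1  -0.1  -0.21 -1.39  2.68] c3e-26 v0.6
   9 [0.53  0.116 0.302] x [-0.04  0.07 -1.  ] [ 0.51  0.12 -0.11 -0.09 -1.34  2.77] c5e-24 v0.6
   11 [0.537 0.147 0.3  ] x [ 0. -0. -1.] [ 0.62  0.13 -0.14  0.   -1.3   2.82] c2e-22 v0.6
```

```bash
python3 -m crank '[[[-8,-15,1],[0,0,0]],[[-12,-23,1.5],[0,0,0]],[[-12,-23,1.5],[0,0,0]],[[-12,-23,1.5],[0,0,0]],[[-12,-23,1.5],[0,0,0]],[[-10,-19,1],[0,0,0]],[[-5,-9,0.5],[0,0,0]],[[0,0,0],[0,0,0]]]' -1 80
python3 -m crank '[[[4.6,-4.6,11.7],[-0.0651,-0.0649,0.0238]],[[4.6,-4.6,11.7],[-0.0651,-0.0649,0.0238]],[[4.6,-4.6,11.7],[-0.0651,-0.0649,0.0238]],[[4.6,-4.6,11.7],[-0.0651,-0.0649,0.0238]],[[4.6,-4.6,11.7],[-0.0651,-0.0649,0.0238]],[[4.6,-4.6,11.7],[-0.0651,-0.0649,0.0238]],[[4.6,-4.6,11.7],[-0.0651,-0.0649,0.0238]],[[4.6,-4.6,11.7],[-0.0651,-0.0649,0.0238]],[[4.6,-4.6,11.7],[-0.0651,-0.0649,0.0238]],[[4.6,-4.6,11.7],[-0.0651,-0.0649,0.0238]],[[4.6,-4.6,11.7],[-0.0651,-0.0649,0.0238]]]'
python3 -m crank '[[[3.5,-2.8,-2.9],[-0.081,-0.0533,0.0114]],[[3.5,-2.8,-2.9],[-0.081,-0.0533,0.0114]],[[3.5,-2.8,-2.9],[-0.081,-0.0533,0.0114]],[[3.5,-2.8,-2.9],[-0.081,-0.0533,0.0114]],[[3.5,-2.8,-2.9],[-0.081,-0.0533,0.0114]],[[3.5,-2.8,-2.9],[-0.081,-0.0533,0.0114]],[[3.5,-2.8,-2.9],[-0.081,-0.0533,0.0114]],[[3.5,-2.8,-2.9],[-0.081,-0.0533,0.0114]],[[3.5,-2.8,-2.9],[-0.081,-0.0533,0.0114]],[[3.5,-2.8,-2.9],[-0.081,-0.0533,0.0114]],[[3.5,-2.8,-2.9],[-0.081,-0.0533,0.0114]],[[0,0,0],[0,0,0]]]'
python3 - <<'E'
from poses import *
s=log();T=cur();print(s['qpos'].round(2),s['grip_width'])
seg(T,place(.5566,-.019,.30),Rp,11,s['qpos'])
E
```

```text
time: 12.15
eef_pos: [0.4486, -0.1801, 0.301]
tcp_rot: [-0.675, 0.709, 0.001, -0.206]
wrist_force: [0.8, -0.1, -2.5]
grip_width: 0.067
time: 13.07
eef_pos: [0.4138, -0.0426, 0.297]
tcp_rot: [-0.317, 0.772, 0.215, -0.507]
wrist_force: [-0.2, -1.0, -1.4]
grip_width: 0.065
time: 14.07
eef_pos: [0.4374, 0.0097, 0.2942]
tcp_rot: [0.147, 0.669, 0.443, -0.579]
wrist_force: [-0.1, 0.0, -1.9]
grip_width: 0.063
[ 0.06  0.02 -0.17 -0.44 -1.44  2.47] 0.06304738439958685
11 x [1.3, 6.2, -14.8] [-0.0885, -0.0394, 0.014]
   3 [0.478 0.036 0.298] x [-0.09  0.31 -0.95] [ 0.2   0.07 -0.12 -0.33 -1.42  2.58] c4e-28 v0.6
   6 [0.509 0.072 0.3  ] x [-0.08  0.19 -0.98] [ 0.36  0.1  -0.1  -0.21 -1.39  2.68] c3e-26 v0.6
   9 [0.53  0.116 0.301] x [-0.04  0.07 -1.  ] [ 0.51  0.12 -0.11 -0.09 -1.34  2.77] c4e-24 v0.6
   11 [0.537 0.147 0.3  ] x [ 0.  0. -1.] [ 0.62  0.13 -0.14  0.   -1.3   2.82] c1e-22 v0.6
```

```bash
python3 -m crank '[[[1.3,6.2,-14.8],[-0.0885,-0.0394,0.014]],[[1.3,6.2,-14.8],[-0.0885,-0.0394,0.014]],[[1.3,6.2,-14.8],[-0.0885,-0.0394,0.014]],[[1.3,6.2,-14.8],[-0.0885,-0.0394,0.014]],[[1.3,6.2,-14.8],[-0.0885,-0.0394,0.014]],[[1.3,6.2,-14.8],[-0.0885,-0.0394,0.014]],[[1.3,6.2,-14.8],[-0.0885,-0.0394,0.014]],[[1.3,6.2,-14.8],[-0.0885,-0.0394,0.014]],[[1.3,6.2,-14.8],[-0.0885,-0.0394,0.014]],[[1.3,6.2,-14.8],[-0.0885,-0.0394,0.014]],[[1.3,6.2,-14.8],[-0.0885,-0.0394,0.014]],[[0,0,0],[0,0,0]],[[0,0,0],[0,0,0]]]'
python3 meas.py w9|head -1
python3 - <<'E'
from poses import *
plan(place(.5566,-.019,.25),Rp)
E
```

```text
time: 15.15
eef_pos: [0.5371, 0.1449, 0.3004]
tcp_rot: [0.568, 0.421, 0.568, -0.422]
wrist_force: [-0.7, -0.4, -2.0]
grip_width: 0.067
[ 6.150e-01  1.260e-01 -1.400e-01 -1.000e-03 -1.306e+00  2.821e+00] [0.5371 0.1449 0.3004] 0.06730248707612549
2 rows of [25.5, 0.3, -1.5] [-0.0046, -0.0002, 0.0002]  total d 0.051 ang 0.009
   via [0.537 0.145 0.288]
   via [0.537 0.146 0.276]
   via [0.537 0.147 0.263]
   via [0.537 0.147 0.25 ]
```

View pics/w9.png

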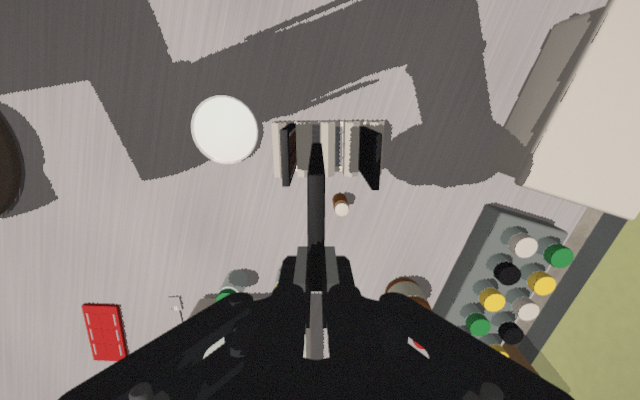

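```bash
cat > rackm.py <<'E'
from poses import *
import sys
z=np.load(sys.argv[1]+'.npz');tt=z['tt'];f=z['f'].astype(int)
save(sys.argv[1]+'c',cv2.resize(z['f'][100:320,240:420],None,fx=3.2,fy=2.7,interpolation=cv2.INTER_CUBIC))
d=tt
# carrier in hand: dark pixels with |y|<12, x 5..130
m=(abs(d[...,1])<12)&(d[...,0]>8)&(d[...,0]<115)&(d[...,2]>-70)&(d[...,2]<30)
P=d[m];print('hand n',len(P),np.percentile(P,[1,50,99],axis=0).round(1).tolist())
for x0 in range(10,115,10):
    q=P[abs(P[:,0]-x0)<5]
    if len(q)>3: print(x0,'y',np.percentile(q[:,1],[3,97]).round(1),'z',np.percentile(q[:,2],[2,50,98]).round(1),len(q))
v,u=np.where(m);print('px',u.min(),u.max(),v.min(),v.max())
E
python3 rackm.py w9
python3 - <<'E'
from poses import *
z=np.load('w9.npz');tt=z['tt'];T=cur()
h=T[2,3]*1000-tt[...,0]  # height
sel=lambda lo,hi:(h>lo)&(h<hi)&(abs(tt[...,1])<100)&(tt[...,2]<60)&(tt[...,2]>-110)
Q=tt[sel(38,56)];y=Q[:,1]
Hh=h[sel(38,56)]
for k in range(-90,90,3):
    q=(y>=k)&(y<k+3)
    if q.sum()>10: print(k+1.5,Hh[q].mean().round(1),q.sum(),Q[q,2].min().round(0),Q[q,2].max().round(0))
Q=tt[sel(126,140)]
for lo,hi in((-80,-20),(20,80)):
    q=Q[(Q[:,1]>lo)&(Q[:,1]<hi)];print('nb',len(q),cv2.minAreaRect(q[:,1:].astype(np.float32)))
E
```

```text
hand n 268 [[8.4, -3.6, -52.2], [39.6, 0.4, -51.9], [102.3, 4.2, -51.1]]
10 y [-3.7  3.9] z [-52.2 -52.  -51.2] 40
20 y [-3.5  3.7] z [-52.2 -52.  -51.5] 44
30 y [-3.2  3.8] z [-52.2 -52.  -51.4] 32
40 y [-3.3  4. ] z [-52.1 -51.9 -51.6] 35
50 y [-3.   3.8] z [-52.1 -51.9 -51.2] 25
60 y [-3.2  3.8] z [-52.1 -51.9 -51.4] 23
70 y [-3.1  4. ] z [-52.1 -51.9 -51.5] 21
80 y [-2.8  3.8] z [-52.1 -51.9 -51.4] 20
90 y [-3.1  4. ] z [-51.9 -51.8 -51.2] 12
100 y [-3.1  3.3] z [-51.9 -51.8 -51.2] 16
px 308 323 142 165
-58.5 42.3 27 -59.0 -3.0
-55.5 44.3 107 -59.0 11.0
-52.5 47.3 109 -59.0 11.0
-49.5 50.0 115 -59.0 11.0
-46.5 49.9 88 -59.0 12.0
-43.5 45.4 15 -59.0 -53.0
-28.5 48.6 54 -57.0 -2.0
-25.5 42.8 73 -59.0 11.0
-22.5 45.4 113 -59.0 11.0
-19.5 48.2 116 -59.0 11.0
-16.5 50.7 128 -60.0 10.0
-13.5 48.6 139 -59.0 11.0
-10.5 45.8 89 -59.0 3.0
-7.5 43.1 64 -59.0 -14.0
4.5 41.8 12 -59.0 -45.0
7.5 43.9 57 -59.0 -21.0
10.5 46.4 89 -60.0 3.0
13.5 49.5 130 -60.0 11.0
16.5 50.5 127 -60.0 10.0
19.5 47.7 122 -60.0 11.0
22.5 44.8 111 -59.0 11.0
25.5 42.8 60 -59.0 57.0
28.5 49.7 27 49.0 60.0
31.5 49.7 26 48.0 60.0
34.5 50.1 26 46.0 60.0
37.5 44.5 79 -60.0 60.0
40.5 45.3 153 -60.0 60.0
43.5 47.6 161 -60.0 60.0
46.5 50.1 146 -60.0 59.0
49.5 49.6 111 -61.0 11.0
52.5 46.6 107 -61.0 10.0
55.5 43.7 109 -61.0 11.0
58.5 47.1 84 -53.0 5.0
70.5 42.6 19 -61.0 -52.0
73.5 45.2 21 -61.0 -51.0
76.5 48.6 28 -61.0 -50.0
79.5 50.3 23 -61.0 -49.0
82.5 47.9 24 -61.0 -47.0
85.5 45.3 31 -61.0 -5.0
88.5 43.2 68 -61.0 11.0
nb 472 ((-32.372440338134766, -28.10137176513672), (59.21555709838867, 8.083995819091797), 89.58045196533203)
nb 502 ((63.3694953918457, -23.737159729003906), (59.42995834350586, 8.364825248718262), 89.52819061279297)
```

View pics/w9c.png

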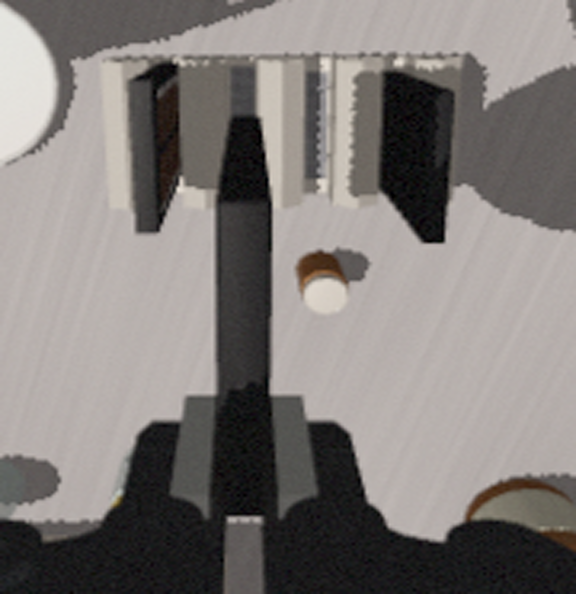

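```bash
python3 -m crank '[[[10,-0.4,-1],[-0.009,0,0]],[[20,0,-1],[0,0,0]],[[25,0,0],[0,0,0]],[[25,0,0],[0,0,0]],[[25,0,0],[0,0,0]],[[15,0,0],[0,0,0]],[[8,0,0],[0,0,0]],[[0,0,0],[0,0,0]],[[0,0,0],[0,0,0]],[[0,0,0],[0,0,0]]]'
python3 meas.py w10|head -1; python3 rackm.py w10;  python3 - <<'E'
from poses import *
z=np.load('w10.npz');tt=z['tt'];T=cur()
h=T[2,3]*1000-tt[...,0]
m=(h>38)&(h<54)&(abs(tt[...,1])<100)&(tt[...,2]<60)&(tt[...,2]>-110)
Q=tt[m];y=Q[:,1];Hh=h[m]
for k in range(-60,60,3):
    q=(y>=k)&(y<k+3)
    if q.sum()>10: print(k+1.5,Hh[q].mean().round(1),q.sum(),Q[q,2].min().round(0),Q[q,2].max().round(0))
E
```

```text
time: 16.03
eef_pos: [0.5386, 0.1462, 0.1762]
tcp_rot: [0.571, 0.421, 0.568, -0.417]
wrist_force: [-0.1, 0.2, -1.5]
grip_width: 0.065
[ 6.170e-01  2.080e-01 -3.320e-01  2.000e-03 -1.026e+00  2.826e+00] [0.5386 0.1462 0.1762] 0.06520250195524081
hand n 269 [[8.2, -3.6, -52.3], [39.3, 0.4, -51.9], [102.7, 4.1, -51.1]]
10 y [-3.3  3.9] z [-52.2 -52.1 -51.2] 41
20 y [-3.4  3.6] z [-52.2 -52.  -51.7] 42
30 y [-3.6  3.9] z [-52.3 -52.  -51.4] 34
40 y [-3.2  4.1] z [-52.1 -51.9 -51.2] 33
50 y [-3.4  3.6] z [-52.1 -51.9 -51.6] 24
60 y [-3.6  3.8] z [-52.1 -51.9 -51.2] 25
70 y [-3.1  3.6] z [-52.  -51.9 -51.7] 20
80 y [-2.8  4.1] z [-52.  -51.8 -51.3] 21
90 y [-3.4  4.1] z [-52.  -51.8 -51. ] 13
100 y [-2.7  3.3] z [-51.9 -51.8 -51.7] 16
px 308 323 142 164
-58.5 44.0 195 -59.0 12.0
-55.5 46.2 68 -59.0 3.0
-52.5 49.2 37 -59.0 -48.0
-49.5 49.2 46 -59.0 -50.0
-46.5 46.5 30 -59.0 -51.0
-43.5 43.9 26 -59.0 -54.0
-31.5 47.5 143 -57.0 2.0
-28.5 42.5 112 -59.0 11.0
-25.5 44.9 222 -59.0 12.0
-22.5 47.8 232 -59.0 12.0
-19.5 50.4 254 -59.0 12.0
-16.5 48.7 261 -59.0 12.0
-13.5 45.6 260 -59.0 12.0
-10.5 42.8 214 -59.0 11.0
4.5 43.0 39 -59.0 -46.0
7.5 45.9 139 -59.0 -12.0
10.5 48.6 255 -59.0 12.0
13.5 50.2 256 -59.0 12.0
16.5 47.4 232 -59.0 12.0
19.5 44.4 227 -59.0 12.0
22.5 42.8 123 -59.0 59.0
25.5 48.2 43 50.0 59.0
28.5 48.2 50 47.0 60.0
31.5 48.8 51 47.0 60.0
34.5 43.8 140 -59.0 60.0
37.5 44.4 312 -59.0 60.0
40.5 46.7 325 -59.0 60.0
43.5 49.3 289 -59.0 59.0
46.5 49.3 213 -59.0 12.0
49.5 46.2 200 -59.0 12.0
52.5 43.3 194 -59.0 12.0
55.5 44.9 164 -57.0 11.0
58.5 46.9 99 -52.0 7.0
```

View pics/w10.png

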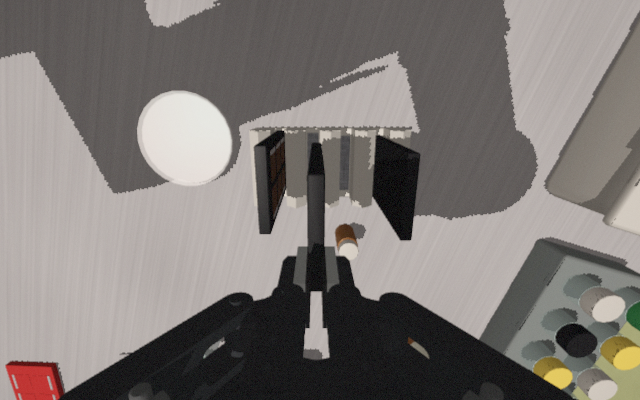

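Run:
```python
from poses import *
T=cur();print((T[:3,0]*1000).round(1),T[:3,3],np.rad2deg(np.arctan2(T[1,1],T[0,1])))
plan(T[:3,3]+T[:3,1]*-.0032+T[:3,2]*-.0015,Rxy([0,0,-1],T[:3,1]),N=3)
```

```text
[    5.6     2.  -1000. ] [0.53863867 0.14637422 0.17633545] 17.31394985807575
3 rows of [0.0, -1.1, -0.5] [0.0, -0.0001, -0.002]  total d 0.004 ang 0.006
   via [0.538 0.146 0.176]
   via [0.537 0.147 0.176]
   via [0.536 0.147 0.176]
   via [0.535 0.147 0.176]
```

```bash
python3 -m crank '[[[0,-1.3,-0.8],[0,0,-0.003]],[[0,-1.2,-0.7],[0,0,-0.003]],[[6,0,0],[0,0,0]],[[6,0,0],[0,0,0]],[[0,0,0],[0,0,0]],[[0,0,0],[0,0,0]]]'
python3 meas.py w11|head -1; python3 rackm.py w11|head -4;  python3 - <<'E'
from poses import *
z=np.load('w11.npz');tt=z['tt'];T=cur();print((T[:3,0]*1000).round(1))
h=T[2,3]*1000-tt[...,0]
m=(h>38)&(h<54)&(abs(tt[...,1])<100)&(tt[...,2]<60)&(tt[...,2]>-110)
Q=tt[m];y=Q[:,1];Hh=h[m]
for k in range(-30,33,2):
    q=(y>=k)&(y<k+2)
    if q.sum()>10: print(k+1,Hh[q].mean().round(1),q.sum(),Q[q,2].min().round(1),Q[q,2].max().round(1))
E
```

```text
time: 16.58
eef_pos: [0.5346, 0.1468, 0.1624]
tcp_rot: [0.569, 0.418, 0.57, -0.42]
wrist_force: [-0.7, -0.2, -2.2]
grip_width: 0.069
[ 6.210e-01  2.200e-01 -3.500e-01 -1.000e-03 -1.004e+00  2.824e+00] [0.5346 0.1468 0.1624] 0.06869779168463842
hand n 398 [[8.8, -11.9, -55.4], [66.2, -1.8, -51.9], [115.0, 4.1, 11.0]]
10 y [-3.3  4. ] z [-52.2 -52.  -51.3] 36
20 y [-3.5  3.6] z [-52.2 -52.  -51.7] 40
30 y [-3.5  3.8] z [-52.2 -52.  -51.4] 40
[   -2.6    -1.4 -1000. ]
-27 48.8 65 -55.5 3.1
-25 45.7 84 -49.8 -1.9
-23 42.6 134 -57.3 13.8
-21 44.5 166 -57.4 13.4
-19 46.6 164 -57.4 13.6
-17 48.5 170 -57.4 13.3
-15 50.3 173 -57.3 12.9
-13 49.9 204 -57.3 13.6
-11 48.0 187 -57.4 13.3
-9 46.0 195 -57.4 13.5
-7 44.0 69 -57.4 -25.7
-5 42.0 41 -57.2 -37.5
9 42.7 162 -57.4 14.0
11 44.6 189 -57.4 13.1
13 46.6 186 -57.4 13.2
15 48.6 195 -57.4 13.5
17 50.4 196 -57.4 13.8
19 50.0 175 -57.5 13.3
21 48.1 167 -57.4 13.9
23 46.2 168 -57.4 13.8
25 44.3 157 -57.4 13.4
27 42.5 107 -57.4 59.4
29 45.8 29 52.5 58.7
31 47.3 36 50.2 59.4
33 48.7 33 49.6 59.4
```

View pics/w11c.png

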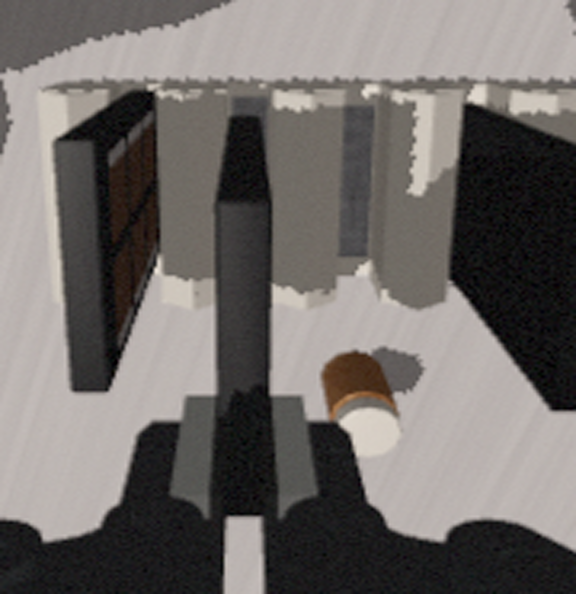

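```bash
cat > ridge.py <<'E'
from poses import *
import sys
z=np.load(sys.argv[1]+'.npz');tt=z['tt'];T=cur();print((T[:3,0]*1000).round(1))
h=T[2,3]*1000-tt[...,0]
m=(h>42)&(h<54)&(abs(tt[...,1])<30)&(tt[...,2]<20)&(tt[...,2]>-70)
Q=tt[m];y=Q[:,1];Hh=h[m]
for lo,hi in((-25,-5),(5,27)):
    q=(y>lo)&(y<hi);f=lambda p:p[0]-p[1]*abs(y[q]-p[2])-Hh[q]
    r=least_squares(f,[51,1,(lo+hi)/2],loss='soft_l1');print('ridge',r.x.round(2),np.percentile(Q[q,2],[1,99]).round(1))
m=(abs(tt[...,1])<7)&(tt[...,0]>20)&(tt[...,0]<90)&(tt[...,2]<-45)&(tt[...,2]>-56);print('hand',np.percentile(tt[m],[2,98],axis=0)[:,1:].round(1).tolist())
E
python3 -m crank '[[[0,0.5,0],[0,0,0.003]],[[0,0.5,0],[0,0,0]],[[0,0,0],[0,0,0]],[[0,0,0],[0,0,0]],[[0,0,0],[0,0,0]]]'
python3 meas.py w12|head -1;python3 ridge.py w11;python3 ridge.py w12
```

```text
time: 17.05
eef_pos: [0.536, 0.1473, 0.1632]
tcp_rot: [0.57, 0.419, 0.569, -0.419]
wrist_force: [-0.6, -1.0, -1.6]
grip_width: 0.067
[ 6.210e-01  2.190e-01 -3.500e-01  1.000e-03 -1.001e+00  2.823e+00] [0.536  0.1473 0.1632] 0.06652750506067728
[ 1.e+00  1.e-01 -1.e+03]
ridge [ 51.7    0.99 -14.23] [-57.1  12.9]
ridge [51.78  0.98 17.79] [-57.3  13. ]
hand [[-3.5, -52.2], [4.0, -51.2]]
[ 1.e+00  1.e-01 -1.e+03]
ridge [ 50.95   0.99 -16.28] [-56.9  13. ]
ridge [50.9   0.98 15.77] [-56.8  13.2]
hand [[-3.5, -52.2], [4.0, -51.3]]
```

```bash
python3 -m crank '[[[4,-0.4,0],[0,0,0]],[[6,0,0],[0,0,0]],[[6,0,0],[0,0,0]],[[6,0,0],[0,0,0]],[[5,0,0],[0,0,0]],[[5,0,0],[0,0,0]],[[4,0,0],[0,0,0]],[[0,0,0],[0,0,0]]]'
python3 -m crank '[[[2,0,0],[0,0,0]],[[2,0,0],[0,0,0]],[[0,0,0],[0,0,0]]]'
python3 meas.py w13|head -1
```

```text
time: 17.77
eef_pos: [0.5351, 0.1468, 0.1259]
tcp_rot: [0.57, 0.419, 0.57, -0.419]
wrist_force: [-0.6, -0.7, -0.6]
grip_width: 0.061
time: 18.02
eef_pos: [0.5355, 0.1471, 0.1229]
tcp_rot: [0.57, 0.419, 0.569, -0.419]
wrist_force: [1.0, -0.2, -1.5]
grip_width: 0.066
[ 6.210e-01  2.600e-01 -4.000e-01  1.000e-03 -9.100e-01  2.823e+00] [0.5355 0.1471 0.1229] 0.06598078053547059
```

View pics/w13.png

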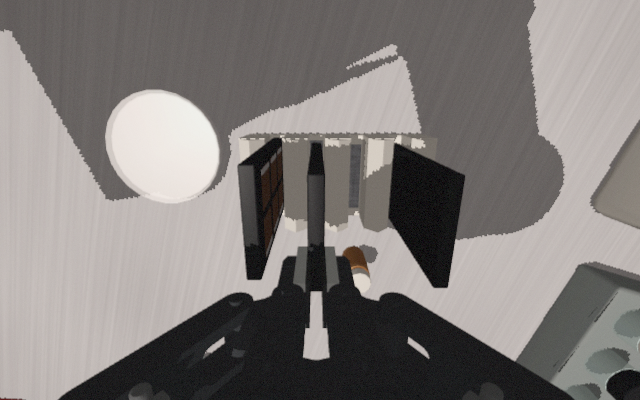

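The carrier is inside the slot, with no wall force. I continue in 1–2 mm steps until it touches the floor.

```bash
for i in 1; do python3 -m crank '[[[1.5,0,0],[0,0,0]],[[1.5,0,0],[0,0,0]],[[0,0,0],[0,0,0]]]'; python3 -m crank '[[[1,0,0],[0,0,0]],[[0,0,0],[0,0,0]]]';python3 -m crank '[[[1,0,0],[0,0,0]],[[0,0,0],[0,0,0]]]'; done
```

```text
time: 18.32
eef_pos: [0.5355, 0.147, 0.1198]
tcp_rot: [0.57, 0.419, 0.569, -0.419]
wrist_force: [0.3, 0.3, -2.0]
grip_width: 0.065
time: 18.48
eef_pos: [0.5356, 0.1471, 0.1189]
tcp_rot: [0.57, 0.419, 0.569, -0.419]
wrist_force: [-0.5, 0.4, -1.7]
grip_width: 0.065
time: 18.65
eef_pos: [0.5356, 0.1471, 0.1179]
tcp_rot: [0.57, 0.419, 0.569, -0.419]
wrist_force: [-0.2, 0.6, -2.0]
grip_width: 0.065
```

```bash
python3 -m crank '[[[0.7,0,0],[0,0,0]],[[0,0,0],[0,0,0]]]';python3 -m crank '[[[0.7,0,0],[0,0,0]],[[0,0,0],[0,0,0]]]';python3 -m crank '[[[0.6,0,0],[0,0,0]],[[0,0,0],[0,0,0]]]'
```

```text
time: 18.82
eef_pos: [0.5358, 0.1471, 0.1176]
tcp_rot: [0.57, 0.419, 0.569, -0.419]
wrist_force: [-0.2, -0.4, 0.8]
grip_width: 0.062
time: 18.98
eef_pos: [0.5363, 0.1471, 0.1175]
tcp_rot: [0.57, 0.419, 0.569, -0.418]
wrist_force: [-0.7, -2.0, 4.7]
grip_width: 0.064
time: 19.15
eef_pos: [0.5366, 0.1471, 0.1175]
tcp_rot: [0.571, 0.419, 0.569, -0.418]
wrist_force: [-0.9, -1.9, 8.6]
grip_width: 0.068
```

```bash
python3 -m crank '[[[-1,0,0],[0,0,0]],[[0,0,0],[0,0,0]]]'; python3 meas.py w14|head -1
python3 - <<'E'
from h import *
T=cur();print((T[:3,0]*1000).round(1))
E
```

```text
time: 19.32
eef_pos: [0.5359, 0.1471, 0.1175]
tcp_rot: [0.57, 0.419, 0.569, -0.418]
wrist_force: [0.4, -1.9, 2.7]
grip_width: 0.064
[ 6.210e-01  2.660e-01 -4.060e-01  1.000e-03 -8.970e-01  2.823e+00] [0.5359 0.1471 0.1175] 0.06426715800484076
[ 1.7e+00  1.0e-01 -1.0e+03]
```

View pics/w14.png

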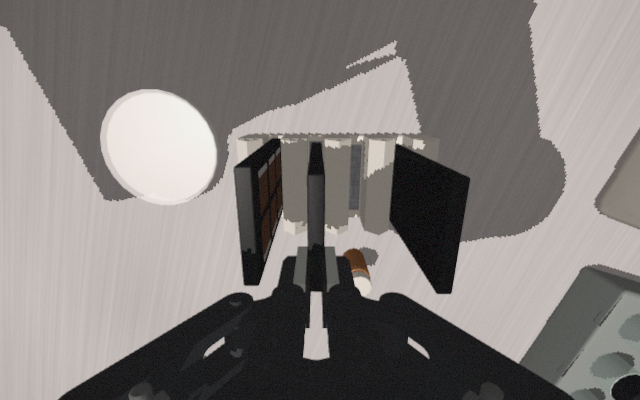

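```bash
python3 -m crank '[[[0,0,0],[0,0,0]],[[0,0,0],[0,0,0]],[[0,0,0],[0,0,0]]]' -1 20; python3 -m crank '[[[0,0,0],[0,0,0]],[[0,0,0],[0,0,0]],[[0,0,0],[0,0,0]],[[0,0,0],[0,0,0]],[[0,0,0],[0,0,0]],[[0,0,0],[0,0,0]]]' -0.84;python3 -m crank '[[[0,0,0],[0,0,0]],[[0,0,0],[0,0,0]],[[0,0,0],[0,0,0]],[[0,0,0],[0,0,0]]]' -0.78; python3 meas.py w15|head -1; python3 ridge.py w15
```

```text
time: 19.62
eef_pos: [0.536, 0.1471, 0.1175]
tcp_rot: [0.57, 0.419, 0.569, -0.419]
wrist_force: [0.2, -1.4, 5.5]
grip_width: 0.07
time: 20.12
eef_pos: [0.5359, 0.1471, 0.1174]
tcp_rot: [0.57, 0.419, 0.569, -0.419]
wrist_force: [-0.5, -2.8, 5.8]
grip_width: 0.076
time: 20.45
eef_pos: [0.5354, 0.1472, 0.1167]
tcp_rot: [0.57, 0.419, 0.57, -0.419]
wrist_force: [-0.5, 0.3, 0.3]
grip_width: 0.114
[ 0.621  0.267 -0.407  0.    -0.897  2.823] [0.5354 0.1472 0.1167] 0.11427838806179454
[ 5.e-01 -0.e+00 -1.e+03]
ridge [ 50.97   0.97 -15.52] [-56.8  13.2]
ridge [51.07  0.99 16.48] [-56.8  13.2]
hand [[-6.8, -54.9], [7.0, -47.1]]
```

View pics/w15.png

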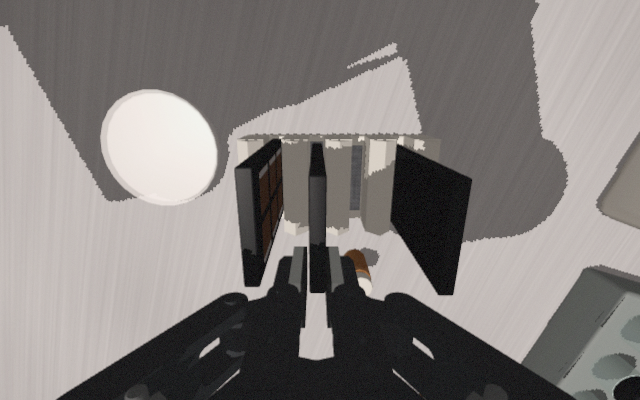

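```bash
python3 -m crank '[[[0,0,0],[0,0,0]],[[0,0,0],[0,0,0]],[[0,0,0],[0,0,0]],[[0,0,0],[0,0,0]],[[0,0,0],[0,0,0]]]' -0.6; python3 meas.py w16|head -1; python3 rackm.py w16
```

```text
time: 20.92
eef_pos: [0.5356, 0.1471, 0.1171]
tcp_rot: [0.57, 0.419, 0.569, -0.419]
wrist_force: [0.4, -0.2, -0.5]
grip_width: 0.201
[ 6.210e-01  2.660e-01 -4.070e-01  1.000e-03 -8.970e-01  2.823e+00] [0.5356 0.1471 0.1171] 0.20064723033161974
hand n 2071 [[11.5, -11.9, -67.1], [73.1, -1.8, -41.3], [114.9, 11.9, 12.7]]
10 y [-3.2  4.1] z [-52.1 -51.8 -51.1] 36
20 y [-3.   4.2] z [-51.9 -51.7 -51.3] 43
30 y [-3.1  4.4] z [-52.  -51.8 -51. ] 40
40 y [-2.7  4. ] z [-51.9 -51.8 -51.4] 35
50 y [-3.   4.2] z [-52.  -51.8 -51.3] 27
60 y [-3.   4.1] z [-52.  -51.8 -51.2] 22
70 y [-11.7  11.8] z [-55.9 -25.9  12.1] 1250
80 y [-9.3  9.9] z [-57.6 -44.4  10.4] 200
90 y [-10.9  10.6] z [-57.6 -52.  -38.4] 63
100 y [-6.2  6.5] z [-57.6 -52.  -30.6] 221
110 y [-11.2  10.5] z [-69.3 -60.4 -51.2] 134
px 299 332 119 232
```

View pics/w16.png

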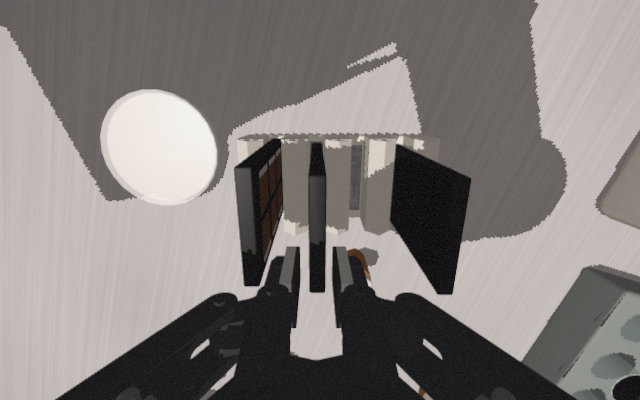

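The carrier stands free and vertical, clear of both fingers. I retreat straight up.

```bash
python3 -m crank '[[[-5,0,0],[0,0,0]],[[-10,0,0],[0,0,0]],[[-20,0,0],[0,0,0]],[[-30,0,0],[0,0,0]],[[-30,0,0],[0,0,0]],[[-30,0,0],[0,0,0]],[[-30,0,0],[0,0,0]],[[-20,0,0],[0,0,0]],[[0,0,0],[0,0,0]],[[0,0,0],[0,0,0]],[[0,0,0],[0,0,0]],[[0,0,0],[0,0,0]]]'
python3 meas.py w17|head -1
python3 - <<'E'
from poses import *
p=shot('scene');save('s17',cv2.resize(p['frame'][150:330,230:470],None,fx=3.3,fy=3.3,interpolation=cv2.INTER_CUBIC))
z=np.load('w17.npz');tt=z['tt'];T=cur();h=T[2,3]*1000-tt[...,0]
m=(h>126)&(h<140)&(tt[...,2]<30)&(tt[...,2]>-75)
Q=tt[m]
for lo,hi in((-50,-18),(-15,15),(45,85)):
    q=(Q[:,1]>lo)&(Q[:,1]<hi);print(q.sum(),cv2.minAreaRect(Q[q][:,1:].astype(np.float32)),np.median(h[m][q]).round(1))
E
python3 ridge.py w17
```

```text
time: 21.97
eef_pos: [0.5349, 0.1468, 0.2913]
tcp_rot: [0.57, 0.419, 0.57, -0.419]
wrist_force: [0.9, -0.9, -0.4]
grip_width: 0.2
[ 0.621  0.127 -0.16   0.    -1.285  2.823] [0.5349 0.1468 0.2913] 0.20002093458865358
497 ((-30.77486228942871, -25.55550193786621), (8.108999252319336, 60.1489372253418), 0.016260098665952682) 133.1
470 ((1.0416100025177002, -22.22502326965332), (59.575191497802734, 7.344271183013916), 89.81349182128906) 133.2
529 ((65.07410430908203, -20.752599716186523), (60.093971252441406, 8.674515724182129), 89.4646987915039) 133.1
[-6.e-01 -9.e-01 -1.e+03]
ridge [ 50.7    0.97 -14.77] [-56.5  12.9]
ridge [50.64  0.95 17.16] [-56.5  12.8]Traceback (most recent call last):
  File "ridge.py", line 10, in <module>
    m=(abs(tt[...,1])<7)&(tt[...,0]>20)&(tt[...,0]<90)&(tt[...,2]<-45)&(tt[...,2]>-56);print('hand',np.percentile(tt[m],[2,98],axis=0)[:,1:].round(1).tolist())
                                                                                                    ~~~~~~~~~~~~~^^^^^^^^^^^^^^^^^^^^^
    return _quantile_unchecked(
        a, q, axis, out, overwrite_input, method, keepdims, weights)
    return _ureduce(a,
                    func=_quantile_ureduce_func,
    ...<5 lines>...
                    overwrite_input=overwrite_input,
                    method=method)
    r = func(a, **kwargs)
    result = _quantile(arr,
                       quantiles=q,
    ...<2 lines>...
                       out=out,
                       weights=wgt)
    slices_having_nans = np.isnan(arr[-1, ...])
                                  ~~~^^^^^^^^^
IndexError: index -1 is out of bounds for axis 0 with size 0
```

View pics/w17.png

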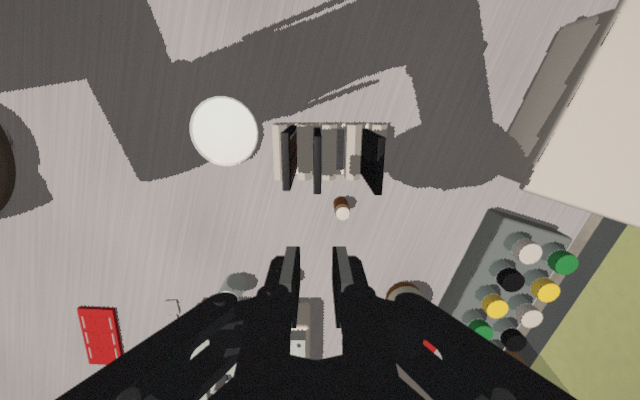

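View pics/s17.png

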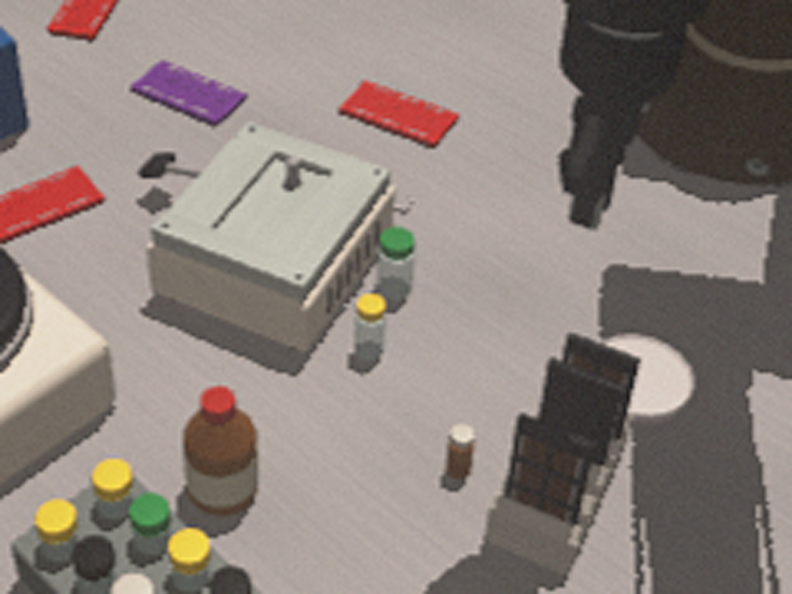

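The carrier's top matches its neighbours (133.2 against 133.1 mm), so it is on the floor. It is vertical, within 0.5 mm of centre in the slot and across the rack. I hand in now.

```bash
python3 -c "
from plant import arm
print(arm.job_done(), arm.read_state()['time'])"
```

```text
the job is handed in; nothing more can be done
the job is handed in; nothing more can be done
```

The carrier now stands upright on its short edge in one of the two free middle slots of the rack (the one nearer the robot), released, and the job is handed in at about 22 s. I pressed the lift lever down to its stop, gripped the raised end by its thickness beside the ejector pin, and lowered the carrier until it touched the slot floor.

**Last checks:**
- **Height:** its top reads 133.2 mm, against 133.1 mm for both neighbouring carriers, so it is on the slot floor.
- **Position:** it stands vertical. It is within about 0.2 mm of the slot's centreline and about 0.4 mm of the middle across the rack.
- **Surroundings:** the other carriers, the vials, the dish and the bottle look unmoved in the last pictures. I did not get a clear view of the tweezers at the end. The lever is still down, and the gripper was about 17 cm above the rack when I handed in.

**What differed:**
- **Glass face:** the glass faces the opposite way from the two cooled carriers; the task does not say which way it should face.
- **Depth views:** two in a row disagreed by about 2 mm on the alignment before insertion. I corrected and re-measured before lowering.
- **Script error:** a small check script stopped with an error after the release, because it looked for a carrier in the hand. It had already printed the rack measurements I needed.

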